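Rinsed tumblers mouth-down on the warming plate to dry

TASK

The rinsed tumblers on the counter have to dry: turn every one over, the tipped one included, so that each stands mouth-down wholly on the steel panel of the warming plate, set down without banging. Only when all of them stand there, switch the plate on by turning its dial clockwise from off to the second bar mark. Leave the green bowl and the plastic lid where they are.

Things in the scene. Friction and masses are not known exactly. Their poses are not given: they have to be found in the camera images.
- tumblerA: white ceramic tumbler, no handle, eight flat upright sides, 64 mm across flats, 69 mm across corners, 78 mm high, wall 4 mm, 0.2 kg; origin at the centre of its foot's underside, z axis from foot to open mouth (its middle is 39 mm along z), x and y axes square out of flat sides. Starts standing mouth-up on the counter; absent in some runs
- tumblerB: white ceramic tumbler, no handle, eight flat upright sides, 64 mm across flats, 69 mm across corners, 78 mm high, wall 4 mm, 0.2 kg; origin at the centre of its foot's underside, z axis from foot to open mouth (its middle is 39 mm along z), x and y axes square out of flat sides. Starts standing mouth-up on the counter; absent in some runs
- tumblerC: white ceramic tumbler, no handle, eight flat upright sides, 64 mm across flats, 69 mm across corners, 78 mm high, wall 4 mm, 0.2 kg; origin at the centre of its foot's underside, z axis from foot to open mouth (its middle is 39 mm along z), x and y axes square out of flat sides. Starts standing mouth-up on the counter; absent in some runs
- tumblerD: white ceramic tumbler, no handle, eight flat upright sides, 64 mm across flats, 69 mm across corners, 78 mm high, wall 4 mm, 0.2 kg; origin at the centre of its foot's underside, z axis from foot to open mouth (its middle is 39 mm along z), x and y axes square out of flat sides. Starts tipped over, lying on its side on the counter; always present
- tumblerA_rim (a point): centre of the mouth of tumblerA, in the plane of its rim, axes as the tumbler's
- tumblerB_rim (a point): centre of the mouth of tumblerB, in the plane of its rim, axes as the tumbler's
- tumblerC_rim (a point): centre of the mouth of tumblerC, in the plane of its rim, axes as the tumbler's
- tumblerD_rim (a point): centre of the mouth of tumblerD, in the plane of its rim, axes as the tumbler's
- warmer: electric warming plate, a black housing 260 mm (its x) by 420 mm (its y), fixed to the counter; origin at the centre of its underside, z up. Steel warming panel on its +y part, flat top 45 mm above the counter, 244 mm (x) by 305 mm (y); grey control strip with the dial over the last 100 mm at its -y end, top 42 mm above the counter
- panel (a point): centre of the flat top of the steel warming panel, axes as the warming plate's; the panel reaches 122 mm to either side in x and 152 mm in y
- dial (a joint): the warming plate's selector dial, rad: 0 = off (pointer at the ring mark), grows when turned clockwise seen from above; it clicks and rests every 0.698 rad (40 degrees): first mark past off 0.698, second 1.396, third 2.094, fourth 2.793, fifth 3.491 (end stop); bars of growing width mark the settings. About 0.1 N m takes it over a click, and let go near a click it settles there. Starts at off
- dial_grip (a point): grip point on the dial's axis, 73 mm above the counter, turning with the dial; x axis along the bar grip towards the pointer, z up. The bar grip is 44 mm long, 12 mm wide, reaches from 48 to 78 mm above the counter, and stands on a round skirt 48 mm across; gripped across its width
- bowl: green ceramic bowl, 148 mm across, 62 mm high, standing mouth-up on the counter behind the tumblers; not part of the job; origin at the centre of its underside
- lid: white plastic lid, 124 mm across, 28 mm high with its grip, lying on the counter behind the tumblers; not part of the job; origin at the centre of its underside
Not all that is in view belongs to the job. Leave any purple look-alike of the tumblerD alone. Of the things that look like the bowl, the larger one is meant.

How it is judged:
On the way, in this order (a step that is already met when the one before it is completed fails the run):
1. every tumbler stands mouth-down on the steel panel, let go, with the dial still at off (angle between each of tumblerA, tumblerB, tumblerC, tumblerD's own z axis and vertical above 3 rad and x of tumblerA_rim in the frame of panel between -0.1 and 0.1 m and y of tumblerA_rim in the frame of panel between -0.13 and 0.13 m and z of tumblerA_rim in the frame of panel between -0.006 and 0.006 m and linear speed of each of tumblerA, tumblerB, tumblerC, tumblerD below 0.03 m/s and x of tumblerB_rim in the frame of panel between -0.1 and 0.1 m and y of tumblerB_rim in the frame of panel between -0.13 and 0.13 m and z of tumblerB_rim in the frame of panel between -0.006 and 0.006 m and x of tumblerC_rim in the frame of panel between -0.1 and 0.1 m and y of tumblerC_rim in the frame of panel between -0.13 and 0.13 m and z of tumblerC_rim in the frame of panel between -0.006 and 0.006 m and x of tumblerD_rim in the frame of panel between -0.1 and 0.1 m and y of tumblerD_rim in the frame of panel between -0.13 and 0.13 m and z of tumblerD_rim in the frame of panel between -0.006 and 0.006 m and contact force between the fingers and tumblerA below 0.1 N and contact force between the fingers and tumblerB below 0.1 N and contact force between the fingers and tumblerC below 0.1 N and contact force between the fingers and tumblerD below 0.1 N and value of joint dial below 0.35 rad), for 0.2 s.
2. the dial is turned to the second mark (value of joint dial between 1.22 and 1.57 rad), for 0.2 s.
At the end, for the whole second after the job is handed in: every tumbler present stands mouth-down (within 0.14 rad of upright) and at rest on the steel panel with its whole mouth on it (mouth centre within 100 mm of the panel's centre in the panel's x and 130 mm in its y), touched by nothing of the robot; the dial rests at the second mark, 1.22 to 1.57 rad (all of step 2 and angle between each of tumblerA, tumblerB, tumblerC, tumblerD's own z axis and vertical above 3 rad and x of tumblerA_rim in the frame of panel between -0.1 and 0.1 m and y of tumblerA_rim in the frame of panel between -0.13 and 0.13 m and z of tumblerA_rim in the frame of panel between -0.006 and 0.006 m and linear speed of each of tumblerA, tumblerB, tumblerC, tumblerD below 0.03 m/s and x of tumblerB_rim in the frame of panel between -0.1 and 0.1 m and y of tumblerB_rim in the frame of panel between -0.13 and 0.13 m and z of tumblerB_rim in the frame of panel between -0.006 and 0.006 m and x of tumblerC_rim in the frame of panel between -0.1 and 0.1 m and y of tumblerC_rim in the frame of panel between -0.13 and 0.13 m and z of tumblerC_rim in the frame of panel between -0.006 and 0.006 m and x of tumblerD_rim in the frame of panel between -0.1 and 0.1 m and y of tumblerD_rim in the frame of panel between -0.13 and 0.13 m and z of tumblerD_rim in the frame of panel between -0.006 and 0.006 m and contact force between the fingers and tumblerA below 0.1 N and contact force between the fingers and tumblerB below 0.1 N and contact force between the fingers and tumblerC below 0.1 N and contact force between the fingers and tumblerD below 0.1 N and velocity of joint dial below 0.05 rad/s).
It fails at once if a tumbler is dropped or banged on the warming plate (over 60 N) (contact force between any of tumblerA, tumblerB, tumblerC, tumblerD and warmer above 60 N).
It fails at once if a tumbler falls off the counter (height (world z) of any of tumblerA, tumblerB, tumblerC, tumblerD below -0.05 m).
It fails at once if the bowl is shifted by more than 30 mm or tipped (distance of bowl from where it was at the start of the episode above 0.03 m or angle between bowl's own z axis and vertical above 0.3 rad).
It fails at once if the lid is shifted by more than 30 mm (distance of lid from where it was at the start of the episode above 0.03 m).
Of tumblerA, tumblerB, tumblerC only 2 to 3 are there at a start; the rules pass over those that are not, and their reading is None.
At some moment in a run one of tumblerA, tumblerB, tumblerC may be knocked a few centimetres aside while the robot is not near it.
It also fails if it takes over 210 s, if anything falls off the work surface, if the arm or the gripper's body presses on something with over 40 N, if the wrist force passes 120 N, or if a joint passes its speed limit or range.

ROBOT

A 6-joint arm with a two-finger parallel gripper is mounted at the origin on the work surface. World frame = base frame: x ahead of the robot, y to its left, z up, the work surface at z = 0. Lengths are in m, angles in rad, forces in N, time in s.
With the tool pointing down it reaches from about 0.275 to 0.825 m from the base axis. Payload 5.2 kg.
Tool frame: the origin (TCP) lies at the very end of the fingers, on their centre line; the grasp point (between the pads) lies 19 mm behind it; z points along the fingers, y is the line along which they close (so a half turn about z gives the same grasp; the last joint's range is limited). The gripper opens to 93 mm and grips with 3 to 60 N. Pads are 15 mm wide; open, the fingers measure 128 mm over their backs; the gripper's body (75 mm by 188 mm) begins 65 mm behind the grasp point.
Start: joints at [1.07, 0.259, 1.535, -0, 1.348, -0.203], TCP at [0.161, 0.526, 0.219] pointing down, gripper open.
Joint ranges: [-3.14, 3.14], [-0.91, 2.08], [0.19, 2.58], [-1.22, 4.36], [0.22, 2.71], [-3.12, 3.12]. Speed limits (rad/s): [2.57, 2.57, 3.14, 3.14, 3.14, 3.14].

INTERFACE

Orientations are given as a 3x3 rotation matrix whose columns are the frame's x, y, z axes.
In Python, from cell import status, imaging, bot gives the robot as it stands.
- The arm moves only by the tool carry_out, never from a script. Its argument "targets" is a list of rows, each a list of 2 entries, a list of its own where there are three numbers: the shift along the tool's x, y, z as a fraction of full scale, then the turn, a rotation vector about the tool's x, y, z as a fraction of full scale. A call has 1 to 8 rows; each row is the pose to reach, as a shift and turn from the pose commanded when the call began, along the tool's axes at that moment, turning the shorter way round; what a row does not reach only later rows make up. Full scale, the value 1, is 750 mm for a shift and 180 degrees for a turn. A row lasts 1/10 s, in which the tool goes at most 50 mm and 8.59 degrees, less where a joint would pass 70% of its speed; a pose out of reach is approached as far as the arm can. A call with a number of a shift or a turn outside -1 to 1 is refused whole. A call with a gripper value outside its range is refused whole. "claw" is the opening, from 0 (shut) to 1 (fully open), set as the call begins (left out, the last holds). The fingers move at their own pace and stop on an object; the grip force is fixed at half the most. Time passes only in rows, so rows that repeat a pose let the fingers close. It gives the time, the measured TCP pose, the force, the opening and the grip force at its end, in the units of the state.
- status.get_state(): the state, without advancing time (a new reading comes with each control period).
- imaging.snapshot(name): name is "scene" or "top" or "wrist"; returns (picture, depth): 480x640x3 uint8, red, green, blue; 480x640 float32, m along the optical axis (not along the pixel's ray), 0 where there is no reading.
- imaging.camera_params(name): a dict with "fx", "fy", "cx", "cy" (pixels), "world_to_cam" (4x4, takes a point from world to camera coordinates). Camera axes: x right, y down, z forward; pixel columns grow to the right and rows downward; lengths in m; the calibration is good to about 2 mm. A picture is of the moment at which its call begins: read the wrist's pose just before it. camera_params takes no time and is no camera call; for the wrist camera it gives the pose at the moment of the call.
- bot.finish_job(): hands the job in; it is judged then, once.
The state is a dict: "time": time; "qpos": joint angles; "qvel": joint speeds; "joint_torque": joint torques, N m; "eef_pos": TCP position; "ee_rot": TCP orientation; "force": force on the tool from outside, world axes, zero at the start; "torque": the same for the moment, N m; "grip_width": finger opening in m; "finger_force": force on a finger pad.
Only numpy, scipy, OpenCV 4.12 (cv2) and the standard library are available. Lean on these libraries where they do the work, as an engineer would, in place of code of your own. Each camera call takes 0.05 s, during which the arm holds its last target. There are 200 camera calls.

## Working session

There is one attempt and no reset: what is moved stays moved. The work goes in short steps, Python scripts to look and compute and a tool call to move; the robot and the scene stay as the last step left them, time stands still between calls to the robot, and variables do not carry over. Pictures are saved under pics/ and viewed, at most 14 in all, crops included, and the job is handed in when it is done.

Besides the shell and the picture viewer there is one more tool, called after "Emit:" as name(argument=value, ...), one argument or row to a line, values as JSON. carry_out: Moves the arm, as the interface text tells. Its arguments: {"type":"object","properties":{"targets":{"type":"array"},"claw":{"type":"number"}},"required":["targets"]}

```bash
mkdir -p pics; python3 - <<'E'
from cell import status, imaging
import cv2, numpy as np
for n in ["scene","top"]:
    p,d=imaging.snapshot(n); cv2.imwrite(f"pics/{n}0.png",p[:,:,::-1]); np.save(f"{n}0.npy",d)
    print(n,imaging.camera_params(n))
print(status.get_state())
E
```

```text
scene {'fx': 560.3445857508929, 'fy': 560.3445857508929, 'cx': 321.95108413655964, 'cy': 232.34645517963745, 'world_to_cam': array([[ 0.74840568,  0.66313051,  0.01211824, -0.42532068],
       [ 0.57103554, -0.63495908, -0.52033199, -0.29096417],
       [-0.33735344,  0.39633937, -0.85387807,  1.69267131],
       [ 0.        ,  0.        ,  0.        ,  1.        ]])}
top {'fx': 546.4296530048306, 'fy': 546.4296530048306, 'cx': 310.2542100888773, 'cy': 236.59526621990676, 'world_to_cam': array([[-0.02656701, -0.99958235, -0.01137154,  0.03299435],
       [-0.97994252,  0.02828913, -0.1972622 ,  0.58104835],
       [ 0.19750151,  0.00590279, -0.98028481,  1.06144105],
       [ 0.        ,  0.        ,  0.        ,  1.        ]])}
{'time': 0.1, 'qpos': array([ 1.07019495e+00,  2.59283568e-01,  1.53594323e+00, -2.54173853e-05,
        1.34799682e+00, -2.02811169e-01]), 'qvel': array([ 6.12038524e-04, -3.57365363e-03, -2.87151839e-03, -4.39233688e-04,
       -4.08504534e-05, -1.87646845e-04]), 'joint_torque': array([ 1.40628821e-03, -4.38215232e+01, -2.84644926e+01,  7.19930744e-02,
        3.60496575e-02, -1.77793174e-05]), 'eef_pos': array([0.16113226, 0.52536638, 0.2179058 ]), 'ee_rot': array([[-9.55988733e-01,  2.93402391e-01, -7.61040228e-04],
       [ 2.93403220e-01,  9.55987693e-01, -1.44273488e-03],
       [ 3.04243231e-04, -1.60252994e-03, -9.99998670e-01]]), 'force': array([-0.05404586,  0.41471374, -0.54624821]), 'torque': array([-0.00281836,  0.02333582,  0.00358217]), 'finger_force': 0.0, 'grip_width': 0.09322033928163342}
```

View pics/top0.png

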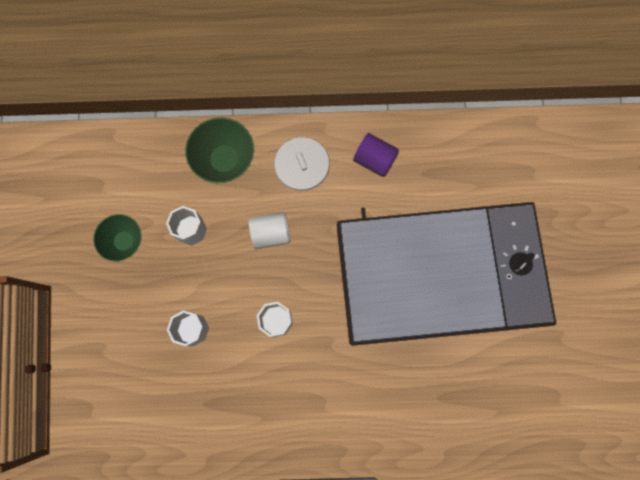

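View pics/scene0.png

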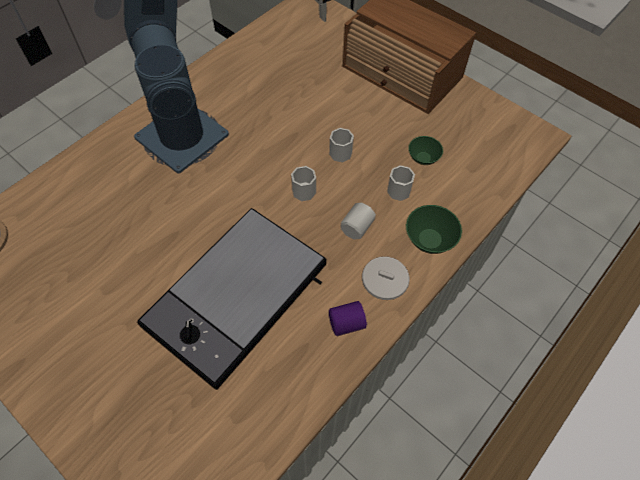

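The top view shows three upright white tumblers, at (185,225), (187,328) and (274,319). The tipped white one lies at (268,231), and the warmer is at (445,273) with its dial at (521,264). Candidates for the tipped tumbler are the white one at (268,231), the purple look-alike at (376,154) (not wanted) and the white lid at (302,163), so I choose (268,231). The larger bowl is at (220,150) and the smaller at (117,237). Neither is to be touched.

```bash
cat > h.py <<'E'
import numpy as np, cv2
from scipy.optimize import minimize
from cell import status, imaging
def cloud(n,d):
    c=imaging.camera_params(n); T=np.linalg.inv(c["world_to_cam"])
    v,u=np.mgrid[:480,:640]; P=np.stack([(u-c["cx"])/c["fx"]*d,(v-c["cy"])/c["fy"]*d,d],-1)
    return P@T[:3,:3].T+T[:3,3]
def ray(n,u,v,z):
    c=imaging.camera_params(n); T=np.linalg.inv(c["world_to_cam"])
    r=T[:3,:3]@np.array([(u-c["cx"])/c["fx"],(v-c["cy"])/c["fy"],1]); return T[:3,3]+r*(z-T[2,3])/r[2]
def proj(n,p):
    c=imaging.camera_params(n); q=np.asarray(p)@c["world_to_cam"][:3,:3].T+c["world_to_cam"][:3,3]
    return q[...,:2]/q[...,2:]*[c["fx"],c["fy"]]+[c["cx"],c["cy"]]
E
python3 - <<'E'
from h import *
np.set_printoptions(precision=4,suppress=True)
d=np.load("top0.npy"); P=cloud("top",d)
im=cv2.imread("pics/top0.png")
for nm,(u,v) in dict(a=(185,225),b=(187,328),c=(274,319)).items():
    Q=P[v-26:v+26,u-26:u+26].reshape(-1,3); R=Q[Q[:,2]>.070]
    h=cv2.convexHull(R[:,:2].astype(np.float32))[:,0]
    print(nm,len(R),np.median(R[:,2]),(R.min(0)+R.max(0))/2,R.max(0)-R.min(0),cv2.minAreaRect(h), cv2.minEnclosingCircle(h))
u,v=268,231
Q=P[v-26:v+26,u-30:u+30].reshape(-1,3); R=Q[Q[:,2]>.05]
print("D",len(R),R[:,2].max(),cv2.minAreaRect(R[:,:2].astype(np.float32)))
w=P[200:350,330:560].reshape(-1,3); w=w[(w[:,2]>.035)&(w[:,2]<.052)]
print("warm",cv2.minAreaRect(w[:,:2].astype(np.float32)),np.median(w[:,2]))
for q in [(338,222),(534,203),(555,324),(350,344)]: print(q,ray("top",*q,.043))
print("dial",ray("top",521,264,.078), ray("top",514,270,.078),ray("top",527,262,.078))
cv2.imwrite("pics/crop1.png",np.hstack([cv2.resize(im[190:350,150:310],(480,480),interpolation=2),cv2.resize(im[225:305,480:560][:,:50],(300,480),interpolation=2)]))
E
```

```text
a 272 0.0766986849002721 [0.5052 0.1596 0.6128] [0.2891 0.2987 1.0855] ((0.490065336227417, 0.16626021265983582), (0.3996277451515198, 0.06803934276103973), 40.6524658203125) ((0.5013675689697266, 0.15309809148311615), 0.20060811936855316)
b 286 0.07673898415201685 [0.3985 0.156  0.6128] [0.0757 0.2914 1.0855] ((0.3714678883552551, 0.1587839424610138), (0.2908395230770111, 0.06401710957288742), 73.41414642333984) ((0.38037607073783875, 0.15599259734153748), 0.1471460908651352)
c 249 0.07750538390062167 [0.4049 0.0679 0.6136] [0.0884 0.1152 1.0838] ((0.39617282152175903, 0.0657217800617218), (0.13130182027816772, 0.0637308731675148), 52.816898345947266) ((0.3944169282913208, 0.06723286956548691), 0.06632046401500702)
D 970 1.1555086152424652 ((0.4926133453845978, 0.07883249223232269), (0.2865521311759949, 0.07975421845912933), 11.89588451385498)
warm ((0.5051100254058838, -0.2565857768058777), (0.2592889070510864, 0.41891583800315857), 4.014490127563477) 0.04389738167300394
(338, 222) [ 0.6142 -0.0417  0.043 ]
(534, 203) [ 0.643 -0.453  0.043]
(555, 324) [ 0.3922 -0.4681  0.043 ]
(350, 344) [ 0.3639 -0.0565  0.043 ]
dial [ 0.5103 -0.3995  0.078 ] [ 0.4987 -0.3844  0.078 ] [ 0.5139 -0.4117  0.078 ]
```

View pics/crop1.png

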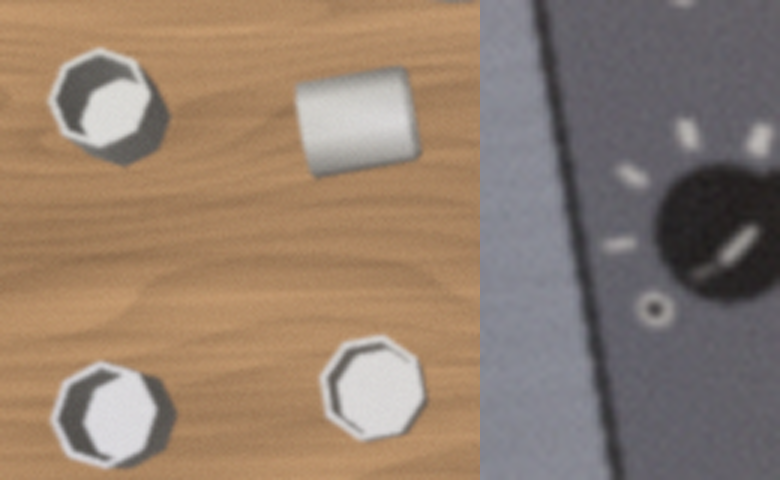

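```bash
python3 - <<'E'
from h import *
np.set_printoptions(precision=4,suppress=True)
d=np.load("top0.npy"); P=cloud("top",d)
def octa(h):
    f=np.linspace(0,np.pi,180,endpoint=False); n=np.stack([np.cos(f),np.sin(f)],1); s=h@n.T; w=s.max(0)-s.min(0)
    return np.rad2deg(-np.angle(-(w*np.exp(-8j*f)).sum()))/-8, w.min(), w.max()
for nm,(u,v) in dict(a=(185,225),b=(187,328),c=(274,319)).items():
    Q=P[v-26:v+26,u-26:u+26].reshape(-1,3); R=Q[(Q[:,2]>.072)&(Q[:,2]<.085)]
    h=cv2.convexHull(R[:,:2].astype(np.float32))[:,0]
    print(nm,len(R),cv2.minEnclosingCircle(h),octa(h),cv2.minAreaRect(h)[0])
u,v=268,231
Q=P[v-30:v+30,u-34:u+34].reshape(-1,3); R=Q[(Q[:,2]>.03)&(Q[:,2]<.085)]
print("D",len(R),R[:,2].max(),cv2.minAreaRect(R[:,:2].astype(np.float32)))
R=R[R[:,2]>.058]; print(len(R),cv2.minAreaRect(R[:,:2].astype(np.float32)))
im=cv2.imread("pics/scene0.png")
cv2.imwrite("pics/crop2.png",np.hstack([cv2.resize(im[190:250,320:400],(640,480),interpolation=2)]))
E
```

```text
a 247 ((0.6153709888458252, 0.2744252383708954), 0.0346858985722065) (np.float64(20.79900574172861), np.float64(0.06419916544465123), np.float64(0.06913052827150665)) (0.6153874397277832, 0.2742003798484802)
b 245 ((0.4034627377986908, 0.2673700451850891), 0.03459986671805382) (np.float64(16.35627630060513), np.float64(0.06362937781167255), np.float64(0.0689885087975464)) (0.40355587005615234, 0.26725906133651733)
c 229 ((0.41652923822402954, 0.09240172058343887), 0.0343945287168026) (np.float64(-8.553878845885164), np.float64(0.06371930058084352), np.float64(0.06854820059407016)) (0.41644471883773804, 0.09251788258552551)
D 1189 0.06902481378453307 ((0.6036468744277954, 0.10199355334043503), (0.06544089317321777, 0.07806839048862457), 8.557560920715332)
653 ((0.604114294052124, 0.10219506919384003), (0.044007718563079834, 0.07767722010612488), 8.330716133117676)
```

View pics/crop2.png

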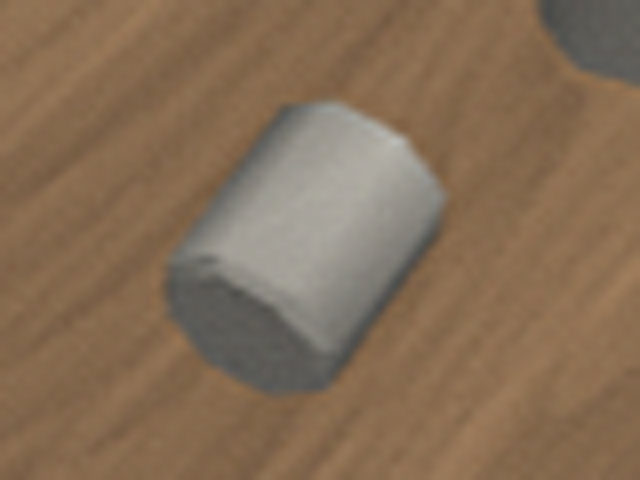

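```bash
python3 - <<'E'
from h import *
np.set_printoptions(precision=4,suppress=True)
d=np.load("scene0.npy"); P=cloud("scene",d)
c=np.array([.6038,.102]); a=np.deg2rad(8.45); ax=np.array([-np.sin(a),np.cos(a)]); pe=np.array([np.cos(a),np.sin(a)])
for v in range(218,240,3):
    print(v,[(u,*(np.round(1000*np.array([(P[v,u,:2]-c)@ax,(P[v,u,:2]-c)@pe,P[v,u,2]])).astype(int))) for u in range(342,362,4)])
d=np.load("top0.npy"); P=cloud("top",d); print(np.median(P[225:237,262:276,2]))
E
```

```text
218 [(342, np.int64(10), np.int64(-52), np.int64(-5)), (346, np.int64(-15), np.int64(-27), np.int64(48)), (350, np.int64(-20), np.int64(-13), np.int64(67)), (354, np.int64(-14), np.int64(-4), np.int64(67)), (358, np.int64(-3), np.int64(2), np.int64(58))]
221 [(342, np.int64(-29), np.int64(-31), np.int64(49)), (346, np.int64(-31), np.int64(-18), np.int64(61)), (350, np.int64(-25), np.int64(-9), np.int64(62)), (354, np.int64(-19), np.int64(-1), np.int64(62)), (358, np.int64(-15), np.int64(9), np.int64(65))]
224 [(342, np.int64(-38), np.int64(-26), np.int64(49)), (346, np.int64(-36), np.int64(-15), np.int64(56)), (350, np.int64(-33), np.int64(-4), np.int64(63)), (354, np.int64(-29), np.int64(5), np.int64(64)), (358, np.int64(-18), np.int64(11), np.int64(56))]
227 [(342, np.int64(-37), np.int64(-25), np.int64(34)), (346, np.int64(-38), np.int64(-12), np.int64(47)), (350, np.int64(-37), np.int64(-1), np.int64(56)), (354, np.int64(-38), np.int64(11), np.int64(67)), (358, np.int64(-28), np.int64(17), np.int64(60))]
230 [(342, np.int64(-38), np.int64(-24), np.int64(21)), (346, np.int64(-36),
[... 261 characters left out ...]
t64(-10), np.int64(20)), (350, np.int64(-38), np.int64(1), np.int64(28)), (354, np.int64(-37), np.int64(12), np.int64(38)), (358, np.int64(-38), np.int64(24), np.int64(49))]
236 [(342, np.int64(-43), np.int64(-20), np.int64(2)), (346, np.int64(-36), np.int64(-11), np.int64(-1)), (350, np.int64(-36), np.int64(1), np.int64(10)), (354, np.int64(-36), np.int64(12), np.int64(21)), (358, np.int64(-37), np.int64(24), np.int64(33))]
239 [(342, np.int64(-49), np.int64(-16), np.int64(-3)), (346, np.int64(-45), np.int64(-6), np.int64(0)), (350, np.int64(-39), np.int64(3), np.int64(0)), (354, np.int64(-33), np.int64(12), np.int64(2)), (358, np.int64(-26), np.int64(21), np.int64(-1))]
0.06310409237305736
```

Emit:
carry_out(
  targets=[
    [[0, 0, -0.1], [0, 0, 0.2]],
    [[0, 0, -0.1], [0, 0, 0.2]],
    [[0, 0, -0.1], [0, 0, 0.2]],
    [[0, 0, -0.1], [0, 0, 0.2]],
    [[0, 0, -0.1], [0, 0, 0.2]],
  ],
)

```text
time: 0.6
eef_pos: [0.1613, 0.5257, 0.2935]
ee_rot: [[-0.599, 0.801, -0.0], [0.801, 0.599, -0.0], [-0.0, -0.0, -1.0]]
force: [-0.1, 0.5, -0.2]
grip_width: 0.093
finger_force: 0.0
```

```bash
python3 - <<'E'
from cell import status
s=status.get_state(); print([s[k].round(4).tolist() for k in ("qpos","eef_pos","ee_rot")],s["time"])
E
```

```text
[[1.0702, 0.2201, 1.4043, -0.0, 1.5177, 0.428], [0.1613, 0.5257, 0.2935], [[-0.599, 0.8008, -0.0002], [0.8008, 0.599, -0.0004], [-0.0002, -0.0004, -1.0]]] 0.6
```

```bash
cat >> h.py <<'E'
from scipy.spatial.transform import Rotation as Ro
import json
def st():
    s=status.get_state()
    with open("log.txt","a") as f: f.write(json.dumps([s[k].tolist() for k in ("qpos","eef_pos","ee_rot")])+"\n")
    return s
def frame(z,y):
    z=np.array(z,float);z/=np.linalg.norm(z);y=np.array(y,float);y-=z*(y@z);y/=np.linalg.norm(y);return np.stack([np.cross(y,z),y,z],1)
def goal(g,R,s=None,back=0):
    """fractions to bring grasp point to g with orientation R, TCP backed off by `back`; returns new (tcp,R)"""
    p0,R0=(s["eef_pos"],s["ee_rot"]) if isinstance(s,dict) else s
    p=np.array(g,float)+R[:,2]*(.019-back)
    rv=Ro.from_matrix(R0.T@R).as_rotvec(); sh=R0.T@(p-p0)
    print("shift",(sh/.75).round(4).tolist(),"turn",(rv/np.pi).round(4).tolist(),"| rows",round(max(np.linalg.norm(sh)/.05,np.rad2deg(np.linalg.norm(rv))/8.59),1),"tcp",p.round(3).tolist())
    return p,R
def m_(deg): return np.array([-np.sin(np.deg2rad(deg)),np.cos(np.deg2rad(deg)),0])
UP=np.array([0,0,1.])
E
python3 - <<'E'
from h import *
s=st(); m=m_(8.45); c=np.array([.6038,.102,.032])
R=frame(m-UP,[.989,.147,0]); D=frame(-UP,[.989,.147,0])
a=goal([.22,.25,.28+.019],D,s)
b=goal(c,R,a,back=.16)
e=goal(c,R,b)
E
```

```text
shift [-0.3412, -0.1574, 0.0181] turn [-0.0001, 0.0001, 0.1575] | rows 5.6 tcp [0.22, 0.25, 0.28]
shift [-0.4034, 0.4772, 0.1977] turn [-0.0, 0.25, 0.0] | rows 9.8 tcp [0.618, 0.003, 0.132]
shift [-0.0, 0.0, 0.2133] turn [0.0, 0.0, 0.0] | rows 3.2 tcp [0.602, 0.115, 0.019]
```

Emit:
carry_out(
  targets=[
    [[-0.34, -0.16, 0.018], [0, 0, 0.1575]],
    [[-0.34, -0.16, 0.018], [0, 0, 0.1575]],
    [[-0.34, -0.16, 0.018], [0, 0, 0.1575]],
    [[-0.34, -0.16, 0.018], [0, 0, 0.1575]],
    [[-0.34, -0.16, 0.018], [0, 0, 0.1575]],
    [[-0.34, -0.16, 0.018], [0, 0, 0.1575]],
    [[-0.34, -0.16, 0.018], [0, 0, 0.1575]],
    [[-0.34, -0.16, 0.018], [0, 0, 0.1575]],
  ],
)

```text
time: 1.4
eef_pos: [0.2189, 0.2498, 0.2802]
ee_rot: [[-0.149, 0.989, 0.0], [0.989, 0.149, 0.001], [0.001, 0.0, -1.0]]
force: [-0.2, -0.4, 0.2]
grip_width: 0.0931
finger_force: 0.0
```

```bash
python3 -c "
from h import *
s=st(); print(s['qpos'].round(3))"
```

```text
[ 5.100e-01 -2.000e-01  1.861e+00  1.000e-03  1.480e+00  3.610e-01]
```

Emit:
carry_out(
  targets=[
    [[-0.403, 0.477, 0.1], [0, 0.25, 0]],
    [[-0.403, 0.477, 0.1], [0, 0.25, 0]],
    [[-0.403, 0.477, 0.1], [0, 0.25, 0]],
    [[-0.403, 0.477, 0.1], [0, 0.25, 0]],
    [[-0.403, 0.477, 0.1], [0, 0.25, 0]],
    [[-0.403, 0.477, 0.198], [0, 0.25, 0]],
    [[-0.403, 0.477, 0.198], [0, 0.25, 0]],
    [[-0.403, 0.477, 0.198], [0, 0.25, 0]],
  ],
)

```text
time: 2.2
eef_pos: [0.4946, 0.0801, 0.188]
ee_rot: [[-0.101, 0.989, -0.108], [0.696, 0.148, 0.703], [0.711, -0.004, -0.704]]
force: [-0.5, 0.4, -0.1]
grip_width: 0.0935
finger_force: 0.0
```

```bash
python3 - <<'E'
from h import *
s=st(); print(s['qpos'].round(3),s['eef_pos'].round(4))
m=m_(8.45); c=np.array([.6038,.102,.032])
R=frame(m-UP,[.989,.147,0])
goal(c,R,s,back=.12);goal(c,R,s)
E
```

```text
[-0.519  0.411  1.685  0.59   1.601 -0.821] [0.4946 0.0801 0.188 ]
shift [-0.1416, 0.1487, 0.0165] turn [-0.001, -0.0016, -0.0007] | rows 3.1 tcp [0.614, 0.031, 0.103]
shift [-0.1424, 0.1492, 0.1765] turn [-0.001, -0.0016, -0.0007] | rows 4.1 tcp [0.602, 0.115, 0.019]
```

Emit:
carry_out(
  targets=[
    [[-0.1416, 0.1487, 0], [0, 0, 0]],
    [[-0.1416, 0.1487, 0], [0, 0, 0]],
    [[-0.1416, 0.1487, 0], [0, 0, 0]],
    [[-0.1416, 0.1487, 0.0165], [0, 0, 0]],
    [[-0.1416, 0.1487, 0.0165], [0, 0, 0]],
    [[-0.1416, 0.1487, 0.0165], [0, 0, 0]],
    [[-0.1416, 0.1487, 0.0165], [0, 0, 0]],
  ],
)

```text
time: 2.9
eef_pos: [0.6126, 0.0339, 0.1091]
ee_rot: [[-0.108, 0.989, -0.106], [0.699, 0.151, 0.699], [0.707, 0.001, -0.708]]
force: [-0.5, 0.4, 0.5]
grip_width: 0.0931
finger_force: 0.0
```

```bash
cat >> h.py <<'E'
from scipy.optimize import least_squares
def Rz(a): return Ro.from_euler('z',a).as_matrix()
def Ry(a): return Ro.from_euler('y',a).as_matrix()
def fk(q,L):
    a1,d1,L2,a3,L3,d6=L
    R=Rz(q[0]); p=np.array([0,0,d1])+R@[a1,0,0]
    R=R@Ry(q[1]); p=p+R@[0,0,L2]; R=R@Ry(q[2]); p=p+R@[a3,0,L3]
    R=R@Rz(q[3])@Ry(q[4]); p=p+R@[0,0,d6]
    return p,R@Rz(q[5]+np.pi/2)
def fitL():
    D=[json.loads(l) for l in open("log.txt")]
    r=least_squares(lambda L:np.concatenate([fk(q,L)[0]-p for q,p,_ in D]+[[1e-3*(L[3])]]),[0,.3,.35,0,.35,.2])
    return r.x,D,np.abs(r.fun).max()
E
python3 - <<'E'
from h import *
np.set_printoptions(precision=4,suppress=True)
s=st(); L,D,e=fitL(); print(L,e)
for q,p,R in D: print(np.round(q,3),np.abs(fk(q,L)[1]-R).max().round(3),np.abs(fk(q,L)[0]-p).max().round(4))
m=m_(8.45); c=np.array([.6038,.102,.032])
R=frame(m-UP,[.989,.147,0]); goal(c,R,s)
p,d=imaging.snapshot("wrist"); cv2.imwrite("pics/w1.png",p[:,:,::-1])
E
```

```text
[-0.0831  0.2066  0.5442 -0.1479  0.4942  0.564 ] 0.09636372563331277
[ 1.07   0.22   1.404 -0.     1.518  0.428] 0.0 0.0964
[ 0.51  -0.2    1.861  0.001  1.48   0.361] 0.0 0.0957
[-0.519  0.411  1.685  0.59   1.601 -0.821] 0.0 0.0031
[-0.491  0.691  1.403  0.602  1.583 -0.805] 0.0 0.003
shift [-0.0078, 0.002, 0.1628] turn [-0.0006, 0.0002, 0.0012] | rows 2.4 tcp [0.602, 0.115, 0.019]
```

View pics/w1.png

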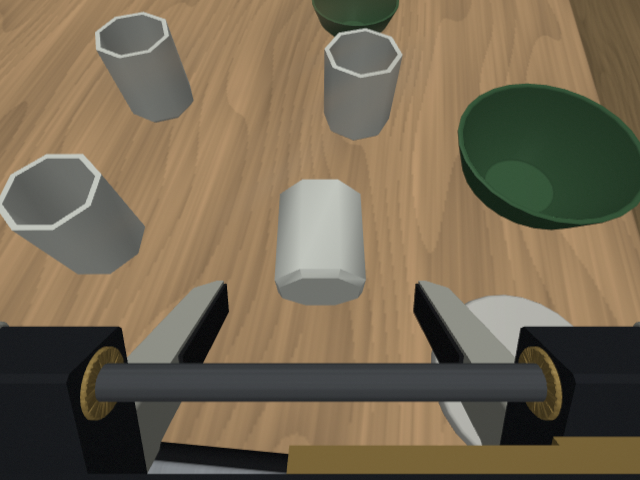

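```bash
sed -i 's/a1,d1,L2,a3,L3,d6=L/a1,d1,L2,a3,L3,d6,o=L/; s/R@\[a1,0,0\]/R@[a1,o,0]/; s/,\[0,.3,.35,0,.35,.2\])/,[0,.3,.35,0,.35,.2,.11])/' h.py
python3 - <<'E'
from h import *
np.set_printoptions(precision=4,suppress=True)
# add start sample
open("log.txt","a").write(json.dumps([[1.07019495,.259283568,1.53594323,0,1.34799682,-.202811169],[.16113226,.52536638,.2179058],[[0]*3]*3])+"\n")
L,D,e=fitL(); print(L,e)
E
```

```text
[-0.      0.2217  0.5344  0.0602  0.4259  0.3669  0.1108] 6.019308913666245e-05
```

Emit:
carry_out(
  targets=[
    [[-0.0078, 0.002, 0.05], [0, 0, 0]],
    [[-0.0078, 0.002, 0.1], [0, 0, 0]],
    [[-0.0078, 0.002, 0.13], [0, 0, 0]],
    [[-0.0078, 0.002, 0.15], [0, 0, 0]],
    [[-0.0078, 0.002, 0.1628], [0, 0, 0]],
    [[-0.0078, 0.002, 0.1628], [0, 0, 0]],
    [[-0.0078, 0.002, 0.1628], [0, 0, 0]],
  ],
)

```text
time: 3.65
eef_pos: [0.603, 0.1137, 0.0181]
ee_rot: [[-0.107, 0.989, -0.104], [0.7, 0.149, 0.699], [0.706, 0.002, -0.708]]
force: [-0.1, 0.5, 0.7]
grip_width: 0.093
finger_force: 0.0
```

Emit:
carry_out(
  targets=[
    [[0, 0, 0], [0, 0, 0]],
    [[0, 0, 0], [0, 0, 0]],
    [[0, 0, 0], [0, 0, 0]],
    [[0, 0, 0], [0, 0, 0]],
    [[0, 0, 0], [0, 0, 0]],
    [[0, 0, 0], [0, 0, 0]],
    [[0, 0, 0], [0, 0, 0]],
    [[0, 0, 0], [0, 0, 0]],
  ],
  claw=0,
)

```text
time: 4.45
eef_pos: [0.6021, 0.1142, 0.0174]
ee_rot: [[-0.106, 0.989, -0.106], [0.699, 0.149, 0.699], [0.707, -0.0, -0.707]]
force: [-2.2, -2.4, 2.1]
grip_width: 0.0641
finger_force: 30.0
```

```bash
cat >> h.py <<'E'
L0=[-0.,.2217,.5344,.0602,.4259,.3669,.1108]
lo=np.array([-3.14,-.91,.19,-1.22,.22,-3.12]); hi=np.array([3.14,2.08,2.58,4.36,2.71,3.12])
def ik(p,R,q0=None,n=30):
    rng=np.random.default_rng(0); best=[]
    f=lambda q:np.r_[(fk(q,L0)[0]-p)*5,(fk(q,L0)[1]-R).ravel()]
    seeds=[q0] if q0 is not None else rng.uniform(lo,hi,(n,6))
    for x in seeds:
        r=least_squares(f,np.clip(x,lo+.01,hi-.01),bounds=(lo,hi))
        if np.abs(r.fun).max()<2e-3 and not any(np.abs(r.x-b).max()<.05 for b in best): best.append(r.x)
    return best
def path(p0,R0,p1,R1,q,n=8):
    """continuity check of straight interpolation; returns final q and whether every point was reached"""
    rv=Ro.from_matrix(R0.T@R1).as_rotvec(); ok=True; mj=9
    for t in np.linspace(0,1,n+1)[1:]:
        s=ik(p0+t*(p1-p0),R0@Ro.from_rotvec(rv*t).as_matrix(),q)
        if not s: return q,False,t
        mj=min(mj,(np.minimum(s[0]-lo,hi-s[0])).min(), ); q=s[0]
    return q,True,mj
WY=np.deg2rad(4.03); WR=Rz(WY); PC=np.array([.5015,-.2067,.045])
def pan(x,y,z=0): return PC+WR@[x,y,z]
E
python3 - <<'E'
from h import *
np.set_printoptions(precision=3,suppress=True)
s=st(); q=s["qpos"]; p0,R0=s["eef_pos"],s["ee_rot"]
m=m_(4.03)
Rd=frame(-m-UP,[np.cos(WY),np.sin(WY),0])
g=pan(40,0,0)
for xy in [(.04,-.05),(.0,-.06),(.06,-.04)]:
    g=pan(*xy,.039); p=g+Rd[:,2]*.019
    print(xy,[np.round(x,2) for x in ik(p,Rd,n=20)])
    up=p0+[0,0,.12]; q1=path(p0,R0,up,R0,q); q2=path(up,R0,p+[0,0,.1],Rd,q1[0]); print(q1[1:],q2, path(p+[0,0,.1],Rd,p,Rd,q2[0]))
E
```

```text
(0.04, -0.05) [array([-0.23,  0.53,  1.86, -1.12,  0.85,  0.52])]
(True, np.float64(1.0473823627004744)) (array([-0.227,  0.377,  1.788, -0.964,  0.967,  0.276]), True, np.float64(0.25619786056543414)) (array([-0.227,  0.53 ,  1.863, -1.117,  0.851,  0.524]), True, np.float64(0.10288308861210926))
(0.0, -0.06) [array([-0.27,  0.48,  1.96, -1.18,  0.8 ,  0.57])]
(True, np.float64(1.0473823627004744)) (array([-0.272,  0.318,  1.882, -0.995,  0.917,  0.286]), True, np.float64(0.22470122277057047)) (array([-0.272,  0.483,  1.96 , -1.182,  0.804,  0.571]), True, np.float64(0.03816025953987823))
(0.06, -0.04) [array([-0.2 ,  0.55,  1.81, -1.08,  0.88,  0.51])]
(True, np.float64(1.0473823627004744)) (array([-0.199,  0.406,  1.741, -0.947,  0.997,  0.275]), True, np.float64(0.2729364907804971)) (array([-0.199,  0.553,  1.814, -1.084,  0.881,  0.506]), True, np.float64(0.13551881759379003))
```

```bash
python3 - <<'E'
from h import *
np.set_printoptions(precision=3,suppress=True)
s=st(); q=s["qpos"]; p0,R0=s["eef_pos"],s["ee_rot"]
a=np.deg2rad(-45); h=np.array([np.cos(a),np.sin(a),0]); Rd=frame(h-UP,np.cross(UP,h)) ; Rd=Rd if Rd[:,1]@[1,0,0]>0 else None
for xy in [(.04,-.06)]:
    p=pan(*xy,.039)+Rd[:,2]*.019
    up=p0+[0,0,.12]; q1=path(p0,R0,up,R0,q); q2=path(up,R0,p+[0,0,.1],Rd,q1[0]); print(q1[1:],q2, path(p+[0,0,.1],Rd,p,Rd,q2[0]))
up=goal(p0+[0,0,.12]-R0[:,2]*.019,R0,s)
b=goal(pan(.04,-.06,.039+.06),Rd,up)
e=goal(pan(.04,-.06,.039+.003),Rd,b)
E
```

```text
(True, np.float64(1.0473823627004744)) (array([-0.46 ,  0.15 ,  1.99 , -0.397,  0.459, -0.852]), False, np.float64(1.0)) (array([-0.46 ,  0.15 ,  1.99 , -0.397,  0.459, -0.852]), False, np.float64(0.125))
shift [0.1131, -0.0, -0.1131] turn [0.0, 0.0, 0.0] | rows 2.4 tcp [0.602, 0.114, 0.137]
shift [-0.361, -0.1392, -0.3481] turn [-0.0, -0.4816, -0.224] | rows 11.1 tcp [0.555, -0.273, 0.131]
shift [0.0537, 0.0, 0.0537] turn [0.0, 0.0, 0.0] | rows 1.1 tcp [0.555, -0.273, 0.074]
```

```bash
python3 - <<'E'
from h import *
np.set_printoptions(precision=3,suppress=True)
s=st(); q=s["qpos"]; p0,R0=s["eef_pos"],s["ee_rot"]
for az in (-65,-75,-86,-96):
    a=np.deg2rad(az); h=np.array([np.cos(a),np.sin(a),0]); Rd=frame(h-UP,np.cross(UP,h))
    p=pan(.06,-.05,.039)+Rd[:,2]*.019
    up=p0+[0,0,.12]; q1=path(p0,R0,up,R0,q); q2=path(up,R0,p+[0,0,.06],Rd,q1[0]); print(az,q2, path(p+[0,0,.06],Rd,p,Rd,q2[0]))
a=np.deg2rad(-80); h=np.array([np.cos(a),np.sin(a),0]); Rd=frame(h-UP,np.cross(UP,h))
up=goal(p0+[0,0,.12]-R0[:,2]*.019,R0,s)
b=goal(pan(.06,-.05,.039+.06),Rd,up)
e=goal(pan(.06,-.05,.039+.003),Rd,b)
E
```

```text
-65 (array([-0.306,  0.341,  1.982, -1.22 ,  0.588,  0.243]), True, np.float64(1.3115775132632734e-10)) (array([-0.306,  0.341,  1.982, -1.22 ,  0.588,  0.243]), False, np.float64(0.125))
-75 (array([-0.252,  0.397,  1.888, -1.109,  0.758,  0.296]), True, np.float64(0.11100300720966128)) (array([-0.252,  0.472,  1.92 , -1.217,  0.716,  0.442]), False, np.float64(0.875))
-86 (array([-0.216,  0.462,  1.773, -1.002,  0.936,  0.354]), True, np.float64(0.21788670957897205)) (array([-0.216,  0.554,  1.812, -1.091,  0.87 ,  0.498]), True, np.float64(0.12869204944893475))
-96 (array([-0.202,  0.523,  1.662, -0.918,  1.089,  0.408]), True, np.float64(0.30214838483397166)) (array([-0.202,  0.607,  1.7  , -0.974,  1.017,  0.522]), True, np.float64(0.24586296093546867))
shift [0.1131, -0.0, -0.1131] turn [0.0, 0.0, 0.0] | rows 2.4 tcp [0.602, 0.114, 0.137]
shift [-0.3555, -0.1217, -0.3427] turn [-0.0, -0.5, -0.0087] | rows 10.5 tcp [0.567, -0.266, 0.131]
shift [0.0537, -0.0, 0.0537] turn [0.0, 0.0, 0.0] | rows 1.1 tcp [0.567, -0.266, 0.074]
```

Use azimuth −100 for a better joint margin.

```bash
python3 - <<'E'
from h import *
s=st(); p0,R0=s["eef_pos"],s["ee_rot"]
a=np.deg2rad(-98); h=np.array([np.cos(a),np.sin(a),0]); Rd=frame(h-UP,np.cross(UP,h))
up=goal(p0+[0,0,.12]-R0[:,2]*.019,R0,s)
b=goal(pan(.06,-.05,.039+.06),Rd,up)
e=goal(pan(.06,-.05,.039+.003),Rd,b)
E
```

```text
shift [0.1131, -0.0, -0.1131] turn [0.0, 0.0, 0.0] | rows 2.4 tcp [0.602, 0.114, 0.137]
shift [-0.355, -0.1273, -0.3421] turn [-0.0, -0.4962, 0.1023] | rows 10.6 tcp [0.563, -0.266, 0.131]
shift [0.0537, 0.0, 0.0537] turn [0.0, 0.0, 0.0] | rows 1.1 tcp [0.563, -0.266, 0.074]
```

Emit:
carry_out(
  targets=[
    [[0.04, 0, -0.04], [0, 0, 0]],
    [[0.08, 0, -0.08], [0, 0, 0]],
    [[0.113, 0, -0.113], [0, 0, 0]],
    [[0.113, 0, -0.113], [0, 0, 0]],
    [[0.113, 0, -0.113], [0, 0, 0]],
  ],
)

```text
time: 4.95
eef_pos: [0.6024, 0.1142, 0.1369]
ee_rot: [[-0.107, 0.989, -0.105], [0.7, 0.149, 0.698], [0.706, 0.001, -0.708]]
force: [-1.2, -0.2, -2.3]
grip_width: 0.0639
finger_force: 30.0
```

Emit:
carry_out(
  targets=[
    [[-0.355, -0.127, -0.342], [0, -0.496, 0.102]],
    [[-0.355, -0.127, -0.342], [0, -0.496, 0.102]],
    [[-0.355, -0.127, -0.342], [0, -0.496, 0.102]],
    [[-0.355, -0.127, -0.342], [0, -0.496, 0.102]],
    [[-0.355, -0.127, -0.342], [0, -0.496, 0.102]],
    [[-0.355, -0.127, -0.342], [0, -0.496, 0.102]],
    [[-0.355, -0.127, -0.342], [0, -0.496, 0.102]],
    [[-0.355, -0.127, -0.342], [0, -0.496, 0.102]],
  ],
)

```text
time: 5.75
eef_pos: [0.5623, -0.2681, 0.1288]
ee_rot: [[0.051, 0.996, -0.071], [0.918, -0.075, -0.39], [-0.394, -0.045, -0.918]]
force: [-0.5, -0.2, -3.2]
grip_width: 0.0637
finger_force: 30.0
```

```bash
python3 - <<'E'
from h import *
s=st(); print(s["eef_pos"],s["qpos"].round(2),s["grip_width"])
a=np.deg2rad(-98); h=np.array([np.cos(a),np.sin(a),0]); Rd=frame(h-UP,np.cross(UP,h))
b=goal(pan(.06,-.05,.039+.06),Rd,s)
E
```

```text
[ 0.56229672 -0.26807042  0.12876974] [-0.39  0.45  1.57 -0.45  1.08 -0.12] 0.06370964150236288
shift [0.0021, 0.0006, -0.0035] turn [-0.0003, -0.1205, 0.0251] | rows 2.6 tcp [0.563, -0.266, 0.131]
```

Emit:
carry_out(
  targets=[
    [[0.002, 0.0006, -0.0035], [0, -0.05, 0.01]],
    [[0.002, 0.0006, -0.0035], [0, -0.09, 0.018]],
    [[0.002, 0.0006, -0.0035], [0, -0.1205, 0.025]],
    [[0.002, 0.0006, -0.0035], [0, -0.1205, 0.025]],
    [[0.002, 0.0006, -0.0035], [0, -0.1205, 0.025]],
    [[0.002, 0.0006, -0.0035], [0, -0.1205, 0.025]],
  ],
)

```text
time: 6.35
eef_pos: [0.5639, -0.2636, 0.1317]
ee_rot: [[0.098, 0.99, -0.098], [0.705, -0.139, -0.695], [-0.702, -0.001, -0.712]]
force: [0.0, -0.4, -2.3]
grip_width: 0.0638
finger_force: 30.0
```

```bash
python3 - <<'E'
from h import *
s=st(); print(s["eef_pos"],s["qpos"].round(2),s["grip_width"])
a=np.deg2rad(-98); h=np.array([np.cos(a),np.sin(a),0]); Rd=frame(h-UP,np.cross(UP,h))
b=goal(pan(.06,-.05,.039+.003),Rd,s)
p,d=imaging.snapshot("scene"); cv2.imwrite("pics/s2.png",p[150:430,100:420,::-1].repeat(2,0).repeat(2,1)[:600])
E
```

```text
[ 0.56392916 -0.26364151  0.13170338] [-0.2   0.53  1.64 -0.89  1.12  0.41] 0.06383940966423787
shift [0.0524, -0.0008, 0.0572] turn [-0.0001, -0.0022, 0.0003] | rows 1.2 tcp [0.563, -0.266, 0.074]
```

View pics/s2.png

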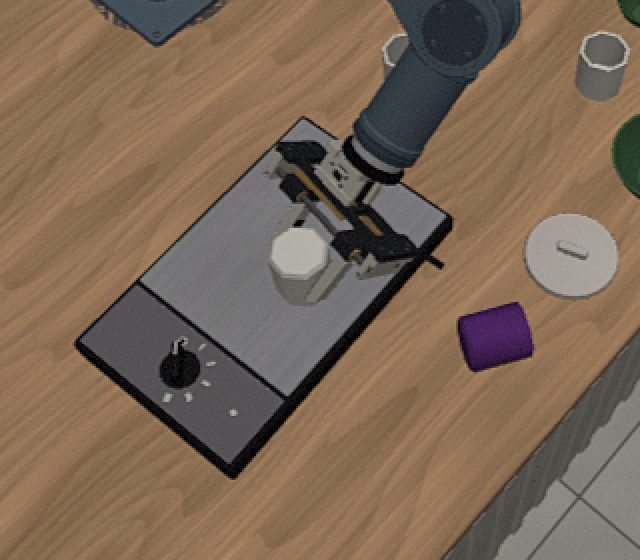

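The tumbler hangs foot-up over the panel at about (300,265) in the crop. Next I lower it slowly.

Emit:
carry_out(
  targets=[
    [[0.015, 0, 0.017], [0, -0.001, 0]],
    [[0.028, 0, 0.031], [0, -0.002, 0]],
    [[0.038, 0, 0.042], [0, -0.002, 0]],
    [[0.045, 0, 0.05], [0, -0.002, 0]],
    [[0.05, 0, 0.055], [0, -0.002, 0]],
    [[0.0524, 0, 0.0572], [0, -0.002, 0]],
    [[0.0524, 0, 0.0572], [0, -0.002, 0]],
    [[0.0524, 0, 0.0572], [0, -0.002, 0]],
  ],
)

```text
time: 7.2
eef_pos: [0.5639, -0.2653, 0.0743]
ee_rot: [[0.098, 0.99, -0.098], [0.699, -0.138, -0.701], [-0.708, 0.0, -0.706]]
force: [-0.8, -0.9, -2.3]
grip_width: 0.0637
finger_force: 30.0
```

Emit:
carry_out(
  targets=[
    [[0.0006, 0, 0.0006], [0, 0, 0]],
    [[0.0012, 0, 0.0012], [0, 0, 0]],
    [[0.0018, 0, 0.0018], [0, 0, 0]],
    [[0.0018, 0, 0.0018], [0, 0, 0]],
    [[0.0018, 0, 0.0018], [0, 0, 0]],
  ],
)

```text
time: 7.7
eef_pos: [0.5639, -0.2654, 0.0731]
ee_rot: [[0.098, 0.99, -0.097], [0.699, -0.138, -0.702], [-0.709, 0.001, -0.705]]
force: [-0.6, 3.3, 5.2]
grip_width: 0.0636
finger_force: 30.0
```

Emit:
carry_out(
  targets=[
    [[0, 0, 0], [0, 0, 0]],
    [[0, 0, 0], [0, 0, 0]],
    [[0, 0, 0], [0, 0, 0]],
    [[0, 0, 0], [0, 0, 0]],
    [[0, 0, 0], [0, 0, 0]],
  ],
  claw=0.9,
)

```text
time: 8.2
eef_pos: [0.5635, -0.2654, 0.0718]
ee_rot: [[0.097, 0.99, -0.098], [0.699, -0.138, -0.701], [-0.708, -0.001, -0.706]]
force: [-0.1, -0.1, -0.4]
grip_width: 0.0833
finger_force: 0.0
```

Emit:
carry_out(
  targets=[
    [[0, 0, -0.03], [0, 0, 0]],
    [[0, 0, -0.07], [0, 0, 0]],
    [[0, 0, -0.12], [0, 0, 0]],
    [[0, 0, -0.17], [0, 0, 0]],
    [[0, 0, -0.22], [0, 0, 0]],
    [[0, 0, -0.22], [0, 0, 0]],
  ],
)

```text
time: 8.8
eef_pos: [0.5826, -0.147, 0.1924]
ee_rot: [[0.1, 0.991, -0.09], [0.7, -0.135, -0.702], [-0.707, 0.007, -0.707]]
force: [0.8, 0.2, -0.5]
grip_width: 0.0835
finger_force: 0.0
```

```bash
cat >> h.py <<'E'
def cups():
    d=imaging.snapshot("top"); cv2.imwrite("pics/tmp.png",d[0][:,:,::-1]); P=cloud("top",d[1]); out=[]
    for zc,nm in ((.078,"up"),(.123,"placed")):
        M=(np.abs(P[...,2]-zc)<.007).astype(np.uint8); n,l,s,c=cv2.connectedComponentsWithStats(M)
        for i in range(1,n):
            if s[i,4]<80: continue
            h=cv2.convexHull(P[l==i][:,:2].astype(np.float32))[:,0]; (x,y),r=cv2.minEnclosingCircle(h)
            f=np.linspace(0,np.pi,180,endpoint=False); w=np.ptp(h@np.stack([np.cos(f),np.sin(f)]),axis=0)
            ph=np.rad2deg(np.angle(-(w*np.exp(-8j*f)).sum()))/-8
            if r<.05: print(nm,round(x,4),round(y,4),"r",round(r,4),"flat",round(ph,1),"z",np.median(P[l==i][:,2]).round(4),"panel",(WR.T@(np.array([x,y,0])-PC))[:2].round(3))
E
python3 - <<'E'
from h import *
s=st(); print(s["eef_pos"].round(3),s["qpos"].round(2)); cups()
E
```

```text
[ 0.583 -0.147  0.192] [-0.    0.5   1.51 -0.8   1.34  0.42]
up 0.6175 0.2898 r 0.0284 flat -14.1 z 0.0768 panel [0.151 0.487]
up 0.5162 -0.4105 r 0.0224 flat -2.4 z 0.0771 panel [ 0.    -0.204]
up 0.417 0.0887 r 0.0324 flat 5.7 z 0.0771 panel [-0.064  0.301]
up 0.2912 0.5624 r 0.0344 flat 3.7 z 0.0768 panel [-0.156  0.782]
placed 0.5673 -0.2511 r 0.0347 flat -8.1 z 0.1223 panel [ 0.063 -0.049]
```

```bash
cat >> h.py <<'E'
def hz(az,sgn,el=0):
    a=np.deg2rad(az);e=np.deg2rad(el);h=np.array([np.cos(a)*np.cos(e),np.sin(a)*np.cos(e),np.sin(e)]); return frame(h,sgn*np.cross(UP,h))
E
python3 - <<'E'
from h import *
np.set_printoptions(precision=2,suppress=True)
C=dict(c=(.4165,.0924,8.5),a=(.6154,.2743,24.2),b=(.4035,.2673,28.6)); h=.058
for n,(x,y,f) in C.items():
    for k in range(8):
        az=(f+45*k+180)%360-180
        for sg in (1,-1):
            R=hz(az,sg); S=ik(np.array([x,y,h])+R[:,2]*.019,R,n=12)
            for q in S: print(n,round(az,1),sg,q,"mg",np.minimum(q-lo,hi-q).min().round(2),"wrist",(np.array([x,y])-R[:2,2]*.348).round(2))
for X in (-.094,0,.094):
  for az in (-86,-76,-96):
    for sg in (1,-1):
        R=hz(az,sg); S=ik(pan(X,.125,.078-h)+R[:,2]*.019,R,n=12)
        for q in S: print("place",X,az,sg,q,"mg",np.minimum(q-lo,hi-q).min().round(2))
E
```

```text
c 53.5 1 [-1.13  1.2   2.39  1.12  1.36  1.17] mg 0.19 wrist [ 0.21 -0.19]
c 53.5 -1 [-1.13  1.2   2.39  1.12  1.36 -1.97] mg 0.19 wrist [ 0.21 -0.19]
c 98.5 1 [-0.7   1.06  1.82  0.74  1.77  1.75] mg 0.76 wrist [ 0.47 -0.25]
c 98.5 -1 [-0.7   1.06  1.82  0.74  1.77 -1.39] mg 0.76 wrist [ 0.47 -0.25]
c 143.5 1 [-0.32  1.16  1.34  0.39  2.18  1.8 ] mg 0.53 wrist [ 0.7  -0.11]
c 143.5 -1 [-0.32  1.16  1.34  0.39  2.18 -1.34] mg 0.53 wrist [ 0.7  -0.11]
c -171.5 1 [ 0.04  1.23  1.11 -0.15  2.36  1.46] mg 0.35 wrist [0.76 0.14]
c -171.5 -1 [ 0.04  1.23  1.11 -0.15  2.36 -1.68] mg 0.35 wrist [0.76 0.14]
c -126.5 1 [ 0.38  1.18  1.28 -0.67  2.14  1.17] mg 0.55 wrist [0.62 0.37]
c -126.5 -1 [ 0.38  1.18  1.28 -0.67  2.14 -1.98] mg 0.55 wrist [0.62 0.37]
c -81.5 1 [ 0.68  1.07  1.72 -1.07  1.75  1.27] mg 0.15 wrist [0.37 0.44]
c -81.5 -1 [ 0.68  1.07  1.72 -1.07  1.75 -1.88] mg 0.15 wrist [0.37 0.44]
a 24.2 1 [0.07 1.13 2.3  2.77 1.84 1.47] mg 0.28 wrist [0.3  0.13]
a 24.2 -1 [ 0.07  1.13  2.3   2.77  1.84 -1.67] mg 0.28 wrist [0.3  0.13]
a 69.2 1 [-0.33  1.05  1.91  1.6   1.56  1.75] mg 0.6
[... 835 characters left out ...]
0.17]
b -151.4 1 [ 0.42  1.31  0.89 -0.14  2.5   1.46] mg 0.21 wrist [0.71 0.43]
b -151.4 -1 [ 0.42  1.31  0.89 -0.14  2.5  -1.68] mg 0.21 wrist [0.71 0.43]
b -106.4 1 [ 0.73  1.24  1.08 -0.73  2.24  1.06] mg 0.47 wrist [0.5 0.6]
b -106.4 -1 [ 0.73  1.24  1.08 -0.73  2.24 -2.08] mg 0.47 wrist [0.5 0.6]
b -61.4 1 [ 1.    1.1   1.59 -1.12  1.78  1.16] mg 0.1 wrist [0.24 0.57]
b -61.4 -1 [ 1.    1.1   1.59 -1.12  1.78 -1.98] mg 0.1 wrist [0.24 0.57]
place -0.094 -96 1 [ 0.31  1.04  1.89 -1.16  1.66  1.37] mg 0.06
place -0.094 -96 -1 [ 0.31  1.04  1.89 -1.16  1.66 -1.77] mg 0.06
place 0 -96 1 [ 0.27  1.07  1.67 -1.22  1.72  1.19] mg 0.0
place 0 -96 -1 [ 0.27  1.07  1.67 -1.22  1.72 -1.95] mg 0.0
```

```bash
python3 - <<'E'
from h import *
np.set_printoptions(precision=2,suppress=True)
def chk(n,g,az):
    R=hz(az,-1 if az>0 else 1,-45); S=ik(np.array(g)+R[:,2]*.019,R,n=14)
    print(n,az,R[:,1],[ (q,np.minimum(q-lo,hi-q).min().round(2)) for q in S])
C=dict(c=(.4165,.0924,(98.5,143.5)),a=(.6154,.2743,(114.2,69.2)),b=(.4035,.2673,(118.6,163.6)))
for n,(x,y,z) in C.items():
    for az in z: chk(n,(x,y,.039),az)
for az in (-81.5,-100): chk("lay",(.604,.10,.032),az)
for az in (98.5,80): chk("re",(.604,.10,.032),az)
for xy in [(-.06,-.05),(-.06,.08),(.06,.08)]:
    for az in (-98,-106): chk(xy,pan(*xy,.039),az)
E
```

```text
c 98.5 [ 0.99  0.15 -0.  ] [(array([-0.56,  0.56,  2.01,  0.61,  1.22, -1.11]), np.float64(0.57))]
c 143.5 [ 0.59  0.8  -0.  ] [(array([-0.27,  0.71,  1.65,  0.26,  1.54, -1.31]), np.float64(0.93))]
a 114.2 [ 0.91  0.41 -0.  ] [(array([-0.09,  0.84,  1.35,  0.67,  1.44, -0.77]), np.float64(1.16))]
a 69.2 [ 0.93 -0.36  0.  ] [(array([-0.13,  0.61,  1.88,  1.16,  0.85, -0.66]), np.float64(0.63))]
b 118.6 [0.88 0.48 0.  ] [(array([-0.12,  0.6 ,  1.89,  0.66,  1.25, -1.03]), np.float64(0.69))]
b 163.6 [0.28 0.96 0.  ] [(array([ 0.13,  0.77,  1.5 ,  0.29,  1.61, -1.25]), np.float64(1.08))]
lay -81.5 [ 0.99  0.15 -0.  ] [(array([ 0.38,  0.77,  1.52, -0.82,  1.22,  0.67]), np.float64(0.4))]
lay -100 [ 0.98 -0.17  0.  ] [(array([ 0.33,  0.86,  1.31, -0.67,  1.45,  0.76]), np.float64(0.55))]
re 98.5 [ 0.99  0.15 -0.  ] [(array([-0.39,  0.76,  1.54,  0.67,  1.37, -0.86]), np.float64(1.04))]
re 80 [ 0.98 -0.17 -0.  ] [(array([-0.44,  0.68,  1.75,  0.85,  1.15, -0.8 ]), np.float64(0.83))]
(-0.06, -0.05) -98 [ 0.99 -0.14  0.  ] [(array([-0.27,  0.47,  1.98, -1.08,  0.92,  0.66]), np.float64(0.14))]
(-0.06, -0.05) -106 [ 0.96 -0.28  0.  ] [(array([-0.26,  0.51,  1.9 , -0.97,  1.02,  0.67]), np.float64(0.25))]
(-0.06, 0.08) -98 [ 0.99 -0.14  0.  ] [(array([ 0.  ,  0.48,  1.97, -0.92,  1.07,  0.77]), np.float64(0.3))]
(-0.06, 0.08) -106 [ 0.96 -0.28  0.  ] [(array([-0.01,  0.51,  1.9 , -0.84,  1.16,  0.79]), np.float64(0.38))]
(0.06, 0.08) -98 [ 0.99 -0.14  0.  ] [(array([ 0.02,  0.62,  1.67, -0.86,  1.18,  0.64]), np.float64(0.36))]
(0.06, 0.08) -106 [ 0.96 -0.28  0.  ] [(array([ 0.  ,  0.66,  1.58, -0.79,  1.28,  0.67]), np.float64(0.43))]
```

```bash
python3 - <<'E'
from h import *
s=st(); R=hz(98.5,-1,-45); c=np.array([.4165,.0924,.039])
a=goal(c,R,s,back=.12); print(path(s["eef_pos"],s["ee_rot"],*a,s["qpos"])[1:])
b=goal(c,R,a)
E
```

```text
shift [0.2136, -0.235, -0.0647] turn [0.0013, 0.4968, -0.1006] | rows 10.6 tcp [0.427, 0.022, 0.11]
(True, np.float64(0.6003014486063821))
shift [0.0, 0.0, 0.16] turn [0.0, 0.0, 0.0] | rows 2.4 tcp [0.415, 0.106, 0.026]
```

Emit:
carry_out(
  targets=[
    [[0.2136, -0.235, -0.0647], [0.0013, 0.4968, -0.1006]],
    [[0.2136, -0.235, -0.0647], [0.0013, 0.4968, -0.1006]],
    [[0.2136, -0.235, -0.0647], [0.0013, 0.4968, -0.1006]],
    [[0.2136, -0.235, -0.0647], [0.0013, 0.4968, -0.1006]],
    [[0.2136, -0.235, -0.0647], [0.0013, 0.4968, -0.1006]],
    [[0.2136, -0.235, -0.0647], [0.0013, 0.4968, -0.1006]],
    [[0.2136, -0.235, -0.0647], [0.0013, 0.4968, -0.1006]],
    [[0.2136, -0.235, -0.0647], [0.0013, 0.4968, -0.1006]],
  ],
  claw=1,
)

```text
time: 9.65
eef_pos: [0.4252, 0.0204, 0.1094]
ee_rot: [[-0.056, 0.996, -0.072], [0.918, 0.08, 0.389], [0.393, -0.044, -0.918]]
force: [-0.7, 0.1, -0.8]
grip_width: 0.0929
finger_force: 0.0
```

```bash
python3 - <<'E'
from h import *
s=st(); R=hz(98.5,-1,-45); c=np.array([.4165,.0924,.039]); print(s["eef_pos"])
a=goal(c,R,s,back=.12)
b=goal(c,R,a)
E
```

```text
[0.42523615 0.02035431 0.10943308]
shift [0.0021, 0.0025, -0.0006] turn [0.0006, 0.1206, -0.026] | rows 2.6 tcp [0.427, 0.022, 0.11]
shift [0.0, 0.0, 0.16] turn [0.0, 0.0, 0.0] | rows 2.4 tcp [0.415, 0.106, 0.026]
```

Emit:
carry_out(
  targets=[
    [[0.002, 0.0025, -0.0006], [0.0006, 0.1206, -0.026]],
    [[0.002, 0.0025, -0.0006], [0.0006, 0.1206, -0.026]],
    [[0.002, 0.0025, -0.0006], [0.0006, 0.1206, -0.026]],
    [[0.002, 0.0025, -0.0006], [0.0006, 0.1206, -0.026]],
    [[0.002, 0.0025, -0.0006], [0.0006, 0.1206, -0.026]],
  ],
)

```text
time: 10.15
eef_pos: [0.4266, 0.0218, 0.1092]
ee_rot: [[-0.1, 0.989, -0.107], [0.704, 0.146, 0.695], [0.704, -0.006, -0.711]]
force: [1.4, 0.2, -0.4]
grip_width: 0.093
finger_force: 0.0
```

```bash
python3 - <<'E'
from h import *
s=st(); R=hz(98.5,-1,-45); c=np.array([.4165,.0924,.039]); print(s["eef_pos"])
b=goal(c,R,s)
p,d=imaging.snapshot("wrist"); cv2.imwrite("pics/w2.png",p[:,:,::-1])
E
```

```text
[0.42663723 0.02179992 0.10922   ]
shift [0.0018, 0.0011, 0.1588] turn [-0.0011, 0.0015, -0.0017] | rows 2.4 tcp [0.415, 0.106, 0.026]
```

View pics/w2.png

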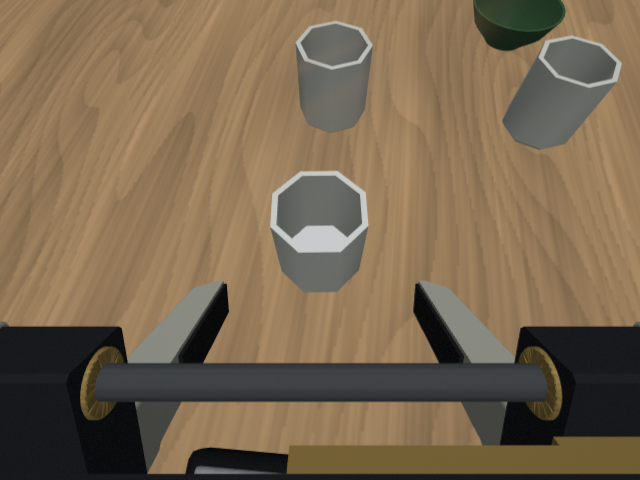

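Cup c sits centred at (320,230) with flats square to the fingers. Next I grasp it.

Emit:
carry_out(
  targets=[
    [[0.002, 0.001, 0.05], [0, 0.001, -0.001]],
    [[0.002, 0.001, 0.1], [0, 0.001, -0.001]],
    [[0.002, 0.001, 0.13], [0, 0.001, -0.001]],
    [[0.002, 0.001, 0.15], [0, 0.001, -0.001]],
    [[0.002, 0.001, 0.159], [0, 0.001, -0.001]],
    [[0.002, 0.001, 0.159], [0, 0.001, -0.001]],
  ],
)

```text
time: 10.8
eef_pos: [0.4146, 0.1074, 0.0269]
ee_rot: [[-0.108, 0.988, -0.109], [0.701, 0.153, 0.697], [0.705, -0.001, -0.709]]
force: [0.5, 0.7, 0.0]
grip_width: 0.0929
finger_force: 0.0
```

Emit:
carry_out(
  targets=[
    [[0, 0, 0], [0, 0, 0]],
    [[0, 0, 0], [0, 0, 0]],
    [[0, 0, 0], [0, 0, 0]],
    [[0, 0, 0], [0, 0, 0]],
    [[0, 0, 0], [0, 0, 0]],
    [[0, 0, 0], [0, 0, 0]],
    [[0, 0, 0], [0, 0, 0]],
  ],
  claw=0,
)

```text
time: 11.5
eef_pos: [0.4153, 0.106, 0.0268]
ee_rot: [[-0.107, 0.988, -0.107], [0.7, 0.151, 0.698], [0.706, -0.001, -0.708]]
force: [-2.3, -4.0, 5.2]
grip_width: 0.0643
finger_force: 30.0
```

Emit:
carry_out(
  targets=[
    [[0.03, 0, -0.03], [0, 0, 0]],
    [[0.07, 0, -0.07], [0, 0, 0]],
    [[0.113, 0, -0.113], [0, 0, 0]],
    [[0.113, 0, -0.113], [0, 0, 0]],
    [[0.113, 0, -0.113], [0, 0, 0]],
  ],
)

```text
time: 12.0
eef_pos: [0.4157, 0.1062, 0.1464]
ee_rot: [[-0.108, 0.988, -0.106], [0.702, 0.151, 0.696], [0.704, 0.001, -0.71]]
force: [-0.1, -0.1, -2.0]
grip_width: 0.0639
finger_force: 30.0
```

```bash
python3 - <<'E'
from h import *
s=st(); print(s["eef_pos"],s["grip_width"]); R=hz(-85,1,-45); l=np.array([.585,.07,.035])
a=goal(l+[0,0,.06],R,s); print(path(s["eef_pos"],s["ee_rot"],*a,s["qpos"]))
goal(l,R,a)
E
```

```text
[0.41573677 0.10617347 0.14636289] 0.06387835676062156
shift [-0.1318, 0.2145, -0.0086] turn [0.0005, -0.4985, 0.0228] | rows 10.5 tcp [0.586, 0.057, 0.082]
(array([ 0.33731296,  0.66401942,  1.54324103, -0.7945772 ,  1.28746127,
        0.62399596]), True, np.float64(0.4254227997607464))
shift [0.0566, 0.0, 0.0566] turn [0.0, 0.0, 0.0] | rows 1.2 tcp [0.586, 0.057, 0.022]
```

Emit:
carry_out(
  targets=[
    [[-0.1318, 0.2145, -0.0086], [0, -0.4985, 0.0228]],
    [[-0.1318, 0.2145, -0.0086], [0, -0.4985, 0.0228]],
    [[-0.1318, 0.2145, -0.0086], [0, -0.4985, 0.0228]],
    [[-0.1318, 0.2145, -0.0086], [0, -0.4985, 0.0228]],
    [[-0.1318, 0.2145, -0.0086], [0, -0.4985, 0.0228]],
    [[-0.1318, 0.2145, -0.0086], [0, -0.4985, 0.0228]],
    [[-0.1318, 0.2145, -0.0086], [0, -0.4985, 0.0228]],
    [[-0.1318, 0.2145, -0.0086], [0, -0.4985, 0.0228]],
  ],
)

```text
time: 12.8
eef_pos: [0.585, 0.0576, 0.0794]
ee_rot: [[-0.098, 0.995, 0.032], [0.907, 0.102, -0.408], [-0.409, -0.011, -0.913]]
force: [-0.9, 0.3, -2.6]
grip_width: 0.0639
finger_force: 30.0
```

```bash
python3 - <<'E'
from h import *
s=st(); print(s["eef_pos"],s["grip_width"]); R=hz(-85,1,-45); l=np.array([.585,.07,.035])
a=goal(l+[0,0,.06],R,s)
goal(l,R,a)
E
```

```text
[0.58501716 0.05755977 0.07939954] 0.06391487224479481
shift [-0.0025, 0.0014, -0.0021] turn [-0.0002, -0.116, 0.006] | rows 2.4 tcp [0.586, 0.057, 0.082]
shift [0.0566, 0.0, 0.0566] turn [0.0, 0.0, 0.0] | rows 1.2 tcp [0.586, 0.057, 0.022]
```

Emit:
carry_out(
  targets=[
    [[-0.0025, 0.0014, -0.0021], [0, -0.05, 0.003]],
    [[-0.0025, 0.0014, -0.0021], [0, -0.09, 0.006]],
    [[-0.0025, 0.0014, -0.0021], [0, -0.116, 0.006]],
    [[-0.0025, 0.0014, -0.0021], [0, -0.116, 0.006]],
    [[-0.0025, 0.0014, -0.0021], [0, -0.116, 0.006]],
    [[-0.0025, 0.0014, -0.0021], [0, -0.116, 0.006]],
  ],
)

```text
time: 13.4
eef_pos: [0.5867, 0.0555, 0.0828]
ee_rot: [[-0.061, 0.996, 0.059], [0.709, 0.085, -0.7], [-0.702, -0.0, -0.712]]
force: [-0.5, 0.5, -1.7]
grip_width: 0.0642
finger_force: 30.0
```

Emit:
carry_out(
  targets=[
    [[0.02, 0, 0.02], [0, 0, 0]],
    [[0.035, 0, 0.035], [0, 0, 0]],
    [[0.046, 0, 0.046], [0, 0, 0]],
    [[0.053, 0, 0.053], [0, 0, 0]],
    [[0.056, 0, 0.056], [0, 0, 0]],
    [[0.058, 0, 0.058], [0, 0, 0]],
    [[0.058, 0, 0.058], [0, 0, 0]],
  ],
)

```text
time: 14.1
eef_pos: [0.5869, 0.0566, 0.0218]
ee_rot: [[-0.06, 0.996, 0.061], [0.708, 0.086, -0.701], [-0.703, 0.001, -0.711]]
force: [-0.1, 0.1, -2.1]
grip_width: 0.0637
finger_force: 30.0
```

```bash
python3 - <<'E'
from h import *
s=st(); print(s["eef_pos"],s["force"],s["ee_rot"][:,2]); R=hz(-85,1,-45); l=np.array([.585,.07,.0325])
a=goal(l,R,s)
E
```

```text
[0.58687393 0.05659675 0.02180655] [-0.13765382  0.13336451 -2.14823323] [ 0.06070394 -0.70076553 -0.71080427]
shift [0.0026, -0.0009, 0.0025] turn [-0.0002, -0.0017, -0.0005] | rows 0.1 tcp [0.586, 0.057, 0.019]
```

Emit:
carry_out(
  targets=[
    [[0.001, 0, 0.001], [0, -0.002, 0]],
    [[0.002, -0.001, 0.002], [0, -0.002, 0]],
    [[0.003, -0.001, 0.003], [0, -0.002, 0]],
    [[0.003, -0.001, 0.003], [0, -0.002, 0]],
    [[0.003, -0.001, 0.003], [0, -0.002, 0]],
  ],
)

```text
time: 14.6
eef_pos: [0.5862, 0.0567, 0.0198]
ee_rot: [[-0.059, 0.996, 0.062], [0.703, 0.086, -0.706], [-0.708, 0.001, -0.706]]
force: [-2.0, 2.5, 6.3]
grip_width: 0.0642
finger_force: 30.0
```

Emit:
carry_out(
  targets=[
    [[0, 0, 0], [0, 0, 0]],
    [[0, 0, 0], [0, 0, 0]],
    [[0, 0, 0], [0, 0, 0]],
    [[0, 0, 0], [0, 0, 0]],
    [[0, 0, 0], [0, 0, 0]],
    [[0, 0, 0], [0, 0, 0]],
  ],
  claw=1,
)

```text
time: 15.2
eef_pos: [0.586, 0.0564, 0.0185]
ee_rot: [[-0.06, 0.996, 0.061], [0.704, 0.085, -0.705], [-0.708, 0.0, -0.706]]
force: [-0.6, -0.2, 0.3]
grip_width: 0.0929
finger_force: 0.0
```

Emit:
carry_out(
  targets=[
    [[0, 0, -0.04], [0, 0, 0]],
    [[0, 0, -0.1], [0, 0, 0]],
    [[0, 0, -0.16], [0, 0, 0]],
    [[0, 0, -0.22], [0, 0, 0]],
    [[0, 0, -0.22], [0, 0, 0]],
    [[0, 0, -0.22], [0, 0, 0]],
  ],
)

```text
time: 15.8
eef_pos: [0.5762, 0.1737, 0.1356]
ee_rot: [[-0.06, 0.996, 0.063], [0.704, 0.087, -0.705], [-0.707, 0.002, -0.707]]
force: [-0.4, -0.3, -0.2]
grip_width: 0.093
finger_force: 0.0
```

```bash
python3 - <<'E'
from h import *
s=st(); print(s["eef_pos"],s["force"]); R=hz(95,-1,-45); l=np.array([.585,.07,.032])
a=goal(l,R,s,back=.14); print(path(s["eef_pos"],s["ee_rot"],*a,s["qpos"])[1:])
goal(l,R,a)
E
```

```text
[0.57615571 0.17365026 0.13555957] [-0.39808826 -0.34359111 -0.16144112]
shift [-0.1617, -0.0003, 0.1958] turn [0.0007, 0.5001, -0.0001] | rows 10.5 tcp [0.592, -0.015, 0.118]
(True, np.float64(0.649031379886093))
shift [-0.0, -0.0, 0.1867] turn [0.0, 0.0, 0.0] | rows 2.8 tcp [0.584, 0.083, 0.019]
```

Emit:
carry_out(
  targets=[
    [[-0.1617, 0, 0.1958], [0.0007, 0.5, 0]],
    [[-0.1617, 0, 0.1958], [0.0007, 0.5, 0]],
    [[-0.1617, 0, 0.1958], [0.0007, 0.5, 0]],
    [[-0.1617, 0, 0.1958], [0.0007, 0.5, 0]],
    [[-0.1617, 0, 0.1958], [0.0007, 0.5, 0]],
    [[-0.1617, 0, 0.1958], [0.0007, 0.5, 0]],
    [[-0.1617, 0, 0.1958], [0.0007, 0.5, 0]],
    [[-0.1617, 0, 0.1958], [0.0007, 0.5, 0]],
  ],
)

```text
time: 16.6
eef_pos: [0.5914, -0.0178, 0.117]
ee_rot: [[-0.074, 0.997, -0.034], [0.913, 0.082, 0.4], [0.402, -0.001, -0.916]]
force: [0.0, 0.4, -0.6]
grip_width: 0.0925
finger_force: 0.0
```

Emit:
carry_out(
  targets=[
    [[0, 0, 0], [0, 0.118, 0]],
    [[0, 0, 0], [0, 0.118, 0]],
    [[0, 0, 0], [0, 0.118, 0]],
    [[0, 0, 0], [0, 0.118, 0]],
    [[0, 0, 0], [0, 0.118, 0]],
  ],
)

```text
time: 17.1
eef_pos: [0.5912, -0.0167, 0.1158]
ee_rot: [[-0.056, 0.997, -0.062], [0.71, 0.083, 0.699], [0.702, -0.005, -0.712]]
force: [-0.2, 0.2, 0.3]
grip_width: 0.0931
finger_force: 0.0
```

```bash
python3 - <<'E'
from h import *
s=st(); print(s["eef_pos"],s["force"]); R=hz(95,-1,-45); l=np.array([.585,.07,.032])
goal(l,R,s)
p,d=imaging.snapshot("wrist"); P=cloud("wrist",d)
M=(np.abs(P[...,2]-.05)<.02)&(np.abs(P[...,0]-.585)<.08)&(np.abs(P[...,1]-.07)<.08); Q=P[M]
print(len(Q),cv2.minAreaRect(Q[:,:2].astype(np.float32)),np.percentile(Q[:,2],95))
E
```

```text
[ 0.59119342 -0.01674707  0.1157939 ] [-0.2168728   0.19125041  0.26030046]
shift [0.0043, 0.0019, 0.1863] turn [-0.0002, 0.0023, -0.002] | rows 2.8 tcp [0.584, 0.083, 0.019]
8545 ((0.5853915214538574, 0.07002826780080795), (0.06414671242237091, 0.08006127178668976), 5.074580192565918) 0.06541526750512248
```

Emit:
carry_out(
  targets=[
    [[0.0043, 0.0019, 0.06], [0, 0.0023, -0.002]],
    [[0.0043, 0.0019, 0.12], [0, 0.0023, -0.002]],
    [[0.0043, 0.0019, 0.155], [0, 0.0023, -0.002]],
    [[0.0043, 0.0019, 0.175], [0, 0.0023, -0.002]],
    [[0.0043, 0.0019, 0.1863], [0, 0.0023, -0.002]],
    [[0.0043, 0.0019, 0.1863], [0, 0.0023, -0.002]],
  ],
)

```text
time: 17.75
eef_pos: [0.5849, 0.0848, 0.0203]
ee_rot: [[-0.067, 0.996, -0.062], [0.705, 0.091, 0.704], [0.706, 0.003, -0.708]]
force: [0.5, -0.9, -0.1]
grip_width: 0.0928
finger_force: 0.0
```

Emit:
carry_out(
  targets=[
    [[0, 0, 0], [0, 0, 0]],
    [[0, 0, 0], [0, 0, 0]],
    [[0, 0, 0], [0, 0, 0]],
    [[0, 0, 0], [0, 0, 0]],
    [[0, 0, 0], [0, 0, 0]],
    [[0, 0, 0], [0, 0, 0]],
    [[0, 0, 0], [0, 0, 0]],
  ],
  claw=0,
)

```text
time: 18.45
eef_pos: [0.5851, 0.0836, 0.0203]
ee_rot: [[-0.066, 0.996, -0.061], [0.704, 0.089, 0.704], [0.707, 0.003, -0.707]]
force: [-1.1, -3.1, 4.1]
grip_width: 0.0642
finger_force: 30.0
```

Emit:
carry_out(
  targets=[
    [[0.04, 0, -0.04], [0, 0, 0]],
    [[0.09, 0, -0.09], [0, 0, 0]],
    [[0.14, 0, -0.14], [0, 0, 0]],
    [[0.14, 0, -0.14], [0, 0, 0]],
    [[0.14, 0, -0.14], [0, 0, 0]],
  ],
)

```text
time: 18.95
eef_pos: [0.585, 0.0838, 0.1695]
ee_rot: [[-0.068, 0.996, -0.059], [0.706, 0.09, 0.703], [0.705, 0.006, -0.709]]
force: [-0.8, 0.5, -2.5]
grip_width: 0.0637
finger_force: 30.0
```

```bash
python3 - <<'E'
from h import *
s=st(); print(s["eef_pos"],s["grip_width"],s["finger_force"]); R=hz(-104,1,-45); g=pan(-.06,-.05,.039)
a=goal(g+[0,0,.09],R,s); print(path(s["eef_pos"],s["ee_rot"],*a,s["qpos"])[1:])
goal(g+[0,0,.003],R,a)
E
```

```text
[0.58504483 0.08378554 0.16949056] 0.0636641743384977 29.990741908550262
shift [-0.3319, -0.2331, -0.3153] turn [0.0022, -0.4944, 0.1182] | rows 10.7 tcp [0.442, -0.274, 0.161]
(True, np.float64(0.3181677461934299))
shift [0.082, 0.0, 0.082] turn [0.0, 0.0, 0.0] | rows 1.7 tcp [0.442, -0.274, 0.074]
```

```bash
python3 - <<'E'
from h import *
s=st()
R=hz(-98,1,-45); g=pan(-.075,-.04,.039)
a=goal(g+[0,0,.09],R,s); r=path(s["eef_pos"],s["ee_rot"],*a,s["qpos"]); print(r[1:])
b=goal(g+[0,0,.003],R,a); print(path(*a,*b,r[0]))
E
```

```text
shift [-0.3225, -0.251, -0.3061] turn [0.0022, -0.497, 0.0812] | rows 10.6 tcp [0.428, -0.265, 0.161]
(True, np.float64(0.2676965780031282))
shift [0.082, -0.0, 0.082] turn [0.0, 0.0, 0.0] | rows 1.7 tcp [0.428, -0.265, 0.074]
(array([-0.25904297,  0.44817569,  2.01932036, -1.07959972,  0.92100044,
        0.67872587]), True, np.float64(0.1404002818557435))
```

Emit:
carry_out(
  targets=[
    [[-0.3225, -0.251, -0.3061], [0.0022, -0.497, 0.0812]],
    [[-0.3225, -0.251, -0.3061], [0.0022, -0.497, 0.0812]],
    [[-0.3225, -0.251, -0.3061], [0.0022, -0.497, 0.0812]],
    [[-0.3225, -0.251, -0.3061], [0.0022, -0.497, 0.0812]],
    [[-0.3225, -0.251, -0.3061], [0.0022, -0.497, 0.0812]],
    [[-0.3225, -0.251, -0.3061], [0.0022, -0.497, 0.0812]],
    [[-0.3225, -0.251, -0.3061], [0.0022, -0.497, 0.0812]],
    [[-0.3225, -0.251, -0.3061], [0.0022, -0.497, 0.0812]],
  ],
)

```text
time: 19.75
eef_pos: [0.425, -0.2666, 0.1579]
ee_rot: [[0.066, 0.995, -0.071], [0.915, -0.088, -0.394], [-0.398, -0.039, -0.917]]
force: [-0.8, -0.7, -2.6]
grip_width: 0.0641
finger_force: 30.0
```

Emit:
carry_out(
  targets=[
    [[0, 0, 0], [0, -0.04, 0.007]],
    [[0, 0, 0], [0, -0.08, 0.013]],
    [[0, 0, 0], [0, -0.12, 0.0196]],
    [[0, 0, 0], [0, -0.12, 0.0196]],
    [[0, 0, 0], [0, -0.12, 0.0196]],
    [[0, 0, 0], [0, -0.12, 0.0196]],
  ],
)

```text
time: 20.35
eef_pos: [0.4269, -0.2651, 0.1588]
ee_rot: [[0.095, 0.99, -0.1], [0.704, -0.138, -0.697], [-0.704, -0.004, -0.71]]
force: [1.1, -0.6, -1.2]
grip_width: 0.0637
finger_force: 30.0
```

```bash
python3 - <<'E'
from h import *
s=st(); print(s["eef_pos"],s["grip_width"],s["finger_force"])
R=hz(-98,1,-45); g=pan(-.075,-.04,.039)
goal(g+[0,0,.003],R,s)
E
```

```text
[ 0.42690112 -0.26514582  0.1588056 ] 0.06367425805311894 29.991171956062317
shift [0.0801, 0.0014, 0.0806] turn [-0.0007, -0.0014, 0.0011] | rows 1.7 tcp [0.428, -0.265, 0.074]
```

Emit:
carry_out(
  targets=[
    [[0.025, 0, 0.025], [0, -0.001, 0.001]],
    [[0.045, 0.001, 0.045], [0, -0.001, 0.001]],
    [[0.06, 0.001, 0.06], [0, -0.001, 0.001]],
    [[0.07, 0.0014, 0.07], [0, -0.001, 0.001]],
    [[0.076, 0.0014, 0.076], [0, -0.001, 0.001]],
    [[0.079, 0.0014, 0.079], [0, -0.001, 0.001]],
    [[0.08, 0.0014, 0.0805], [0, -0.001, 0.001]],
    [[0.08, 0.0014, 0.0805], [0, -0.001, 0.001]],
  ],
)

```text
time: 21.15
eef_pos: [0.428, -0.2653, 0.0746]
ee_rot: [[0.1, 0.99, -0.099], [0.699, -0.141, -0.701], [-0.708, 0.001, -0.706]]
force: [-0.4, -0.1, -1.3]
grip_width: 0.0638
finger_force: 30.0
```

Emit:
carry_out(
  targets=[
    [[0.0006, 0, 0.0006], [0, 0, 0]],
    [[0.0012, 0, 0.0012], [0, 0, 0]],
    [[0.0018, 0, 0.0018], [0, 0, 0]],
    [[0.0018, 0, 0.0018], [0, 0, 0]],
    [[0.0018, 0, 0.0018], [0, 0, 0]],
  ],
)

```text
time: 21.65
eef_pos: [0.4277, -0.2651, 0.0723]
ee_rot: [[0.099, 0.99, -0.1], [0.699, -0.141, -0.701], [-0.708, -0.0, -0.706]]
force: [-0.3, 1.4, -1.9]
grip_width: 0.0637
finger_force: 30.0
```

Emit:
carry_out(
  targets=[
    [[0.0005, 0, 0.0005], [0, 0, 0]],
    [[0.001, 0, 0.001], [0, 0, 0]],
    [[0.001, 0, 0.001], [0, 0, 0]],
    [[0.001, 0, 0.001], [0, 0, 0]],
  ],
)

```text
time: 22.05
eef_pos: [0.4277, -0.2652, 0.0712]
ee_rot: [[0.099, 0.99, -0.1], [0.699, -0.141, -0.701], [-0.708, -0.0, -0.706]]
force: [0.2, 0.3, -1.1]
grip_width: 0.0637
finger_force: 30.0
```

Emit:
carry_out(
  targets=[
    [[0.0005, 0, 0.0005], [0, 0, 0]],
    [[0.001, 0, 0.001], [0, 0, 0]],
    [[0.0015, 0, 0.0015], [0, 0, 0]],
    [[0.0015, 0, 0.0015], [0, 0, 0]],
  ],
)

```text
time: 22.45
eef_pos: [0.4277, -0.2652, 0.0699]
ee_rot: [[0.099, 0.99, -0.1], [0.699, -0.141, -0.701], [-0.708, -0.0, -0.706]]
force: [0.6, 0.8, 1.8]
grip_width: 0.0638
finger_force: 30.0
```

Emit:
carry_out(
  targets=[
    [[0.0004, 0, 0.0004], [0, 0, 0]],
    [[0.0004, 0, 0.0004], [0, 0, 0]],
    [[0.0004, 0, 0.0004], [0, 0, 0]],
  ],
)

```text
time: 22.75
eef_pos: [0.4278, -0.2652, 0.0699]
ee_rot: [[0.099, 0.99, -0.1], [0.698, -0.141, -0.702], [-0.709, 0.0, -0.705]]
force: [-1.3, 3.0, 5.6]
grip_width: 0.0636
finger_force: 30.0
```

Emit:
carry_out(
  targets=[
    [[0, 0, 0], [0, 0, 0]],
    [[0, 0, 0], [0, 0, 0]],
    [[0, 0, 0], [0, 0, 0]],
    [[0, 0, 0], [0, 0, 0]],
    [[0, 0, 0], [0, 0, 0]],
  ],
  claw=0.85,
)

```text
time: 23.25
eef_pos: [0.4277, -0.2652, 0.0691]
ee_rot: [[0.099, 0.99, -0.1], [0.699, -0.141, -0.701], [-0.708, -0.0, -0.706]]
force: [-0.5, 0.6, -0.5]
grip_width: 0.0792
finger_force: 0.0
```

Emit:
carry_out(
  targets=[
    [[0, 0, -0.03], [0, 0, 0]],
    [[0, 0, -0.08], [0, 0, 0]],
    [[0, 0, -0.14], [0, 0, 0]],
    [[0, 0, -0.2], [0, 0, 0]],
    [[0, 0, -0.22], [0, 0, 0]],
    [[0, 0, -0.22], [0, 0, 0]],
  ],
)

```text
time: 23.85
eef_pos: [0.4459, -0.1482, 0.1875]
ee_rot: [[0.101, 0.99, -0.095], [0.699, -0.138, -0.701], [-0.708, 0.004, -0.706]]
force: [0.2, -0.4, -0.4]
grip_width: 0.079
finger_force: 0.0
```

```bash
python3 - <<'E'
from h import *
s=st(); print(s["eef_pos"].round(3)); cups()
E
```

```text
[ 0.446 -0.148  0.187]
up 0.6449 0.3006 r 0.0351 flat -20.2 z 0.077 panel [0.179 0.496]
up 0.5166 -0.4105 r 0.0226 flat 1.6 z 0.0771 panel [ 0.001 -0.204]
placed 0.5674 -0.2502 r 0.0347 flat -6.7 z 0.1224 panel [ 0.063 -0.048]
placed 0.4318 -0.2536 r 0.0342 flat -8.7 z 0.1224 panel [-0.073 -0.042]
```

```bash
python3 - <<'E'
from h import *
s=st()
P=cloud("top",np.load("top0.npy")); Q=P[110:190,180:260].reshape(-1,3); Q=Q[(Q[:,2]>.05)&(Q[:,2]<.07)]; print("bowl",cv2.minEnclosingCircle(Q[:,:2].astype(np.float32)))
R=hz(114.8,-1,-45); c=np.array([.645,.3005,.052])
for l in (.094,.05): print("corner",c-R[:,2]*.065+R[:,1]*l-R[:,0]*.0375,c-R[:,2]*.065+R[:,1]*l+R[:,0]*.0375)
a=goal(c+[0,0,.02],R,s,back=.15); r=path(s["eef_pos"],s["ee_rot"],*a,s["qpos"]);print(r[1:])
b=goal(c,R,a); print(path(*a,*b,r[0])[1:])
E
```

```text
bowl ((0.7750295400619507, 0.20428988337516785), 0.074590303003788)
corner [0.76073232 0.2741342  0.07144544] [0.73848751 0.32227637 0.12447845]
corner [0.72079011 0.2556783  0.07144544] [0.6985453  0.30382047 0.12447845]
shift [0.3927, 0.2478, -0.3523] turn [0.0005, 0.4856, -0.2019] | rows 11.0 tcp [0.684, 0.216, 0.165]
(True, np.float64(0.5941590919583132))
shift [-0.0189, -0.0, 0.2189] turn [0.0, 0.0, 0.0] | rows 3.3 tcp [0.639, 0.313, 0.039]
(True, np.float64(0.8579748050432134))
```

Emit:
carry_out(
  targets=[
    [[0.3927, 0.2478, -0.3523], [0.0005, 0.4856, -0.2019]],
    [[0.3927, 0.2478, -0.3523], [0.0005, 0.4856, -0.2019]],
    [[0.3927, 0.2478, -0.3523], [0.0005, 0.4856, -0.2019]],
    [[0.3927, 0.2478, -0.3523], [0.0005, 0.4856, -0.2019]],
    [[0.3927, 0.2478, -0.3523], [0.0005, 0.4856, -0.2019]],
    [[0.3927, 0.2478, -0.3523], [0.0005, 0.4856, -0.2019]],
    [[0.3927, 0.2478, -0.3523], [0.0005, 0.4856, -0.2019]],
    [[0.3927, 0.2478, -0.3523], [0.0005, 0.4856, -0.2019]],
  ],
  claw=1,
)

```text
time: 24.7
eef_pos: [0.6646, 0.184, 0.1647]
ee_rot: [[-0.23, 0.955, -0.186], [0.906, 0.28, 0.318], [0.356, -0.095, -0.93]]
force: [1.2, -0.2, 0.8]
grip_width: 0.0931
finger_force: 0.0
```

```bash
python3 - <<'E'
from h import *
s=st()
R=hz(114.8,-1,-45); c=np.array([.645,.3005,.052])
a=goal(c+[0,0,.02],R,s,back=.15)
E
```

```text
shift [0.0331, 0.0367, 0.0091] turn [0.0003, 0.131, -0.0561] | rows 3.0 tcp [0.684, 0.216, 0.165]
```

Emit:
carry_out(
  targets=[
    [[0.033, 0.0367, 0.0091], [0, 0.131, -0.0561]],
    [[0.033, 0.0367, 0.0091], [0, 0.131, -0.0561]],
    [[0.033, 0.0367, 0.0091], [0, 0.131, -0.0561]],
    [[0.033, 0.0367, 0.0091], [0, 0.131, -0.0561]],
    [[0.033, 0.0367, 0.0091], [0, 0.131, -0.0561]],
    [[0.033, 0.0367, 0.0091], [0, 0.131, -0.0561]],
  ],
)

```text
time: 25.3
eef_pos: [0.6827, 0.217, 0.1658]
ee_rot: [[-0.298, 0.908, -0.295], [0.647, 0.419, 0.637], [0.701, -0.001, -0.713]]
force: [-1.1, -0.3, 0.3]
grip_width: 0.093
finger_force: 0.0
```

```bash
python3 - <<'E'
from h import *
s=st()
R=hz(114.8,-1,-45); c=np.array([.645,.3005,.052])
p,d=imaging.snapshot("wrist"); cv2.imwrite("pics/w3.png",p[:,:,::-1]); P=cloud("wrist",d)
M=(np.abs(P[...,2]-.077)<.006)&(np.linalg.norm(P[...,:2]-c[:2],axis=-1)<.07); Q=P[M]
print(len(Q),cv2.minEnclosingCircle(Q[:,:2].astype(np.float32)))
a=goal(c,R,s); cups()
E
```

```text
1663 ((0.6431671380996704, 0.302143394947052), 0.034859951585531235)
shift [-0.0192, 0.0011, 0.2192] turn [-0.0001, 0.0025, -0.0002] | rows 3.3 tcp [0.639, 0.313, 0.039]
up 0.6452 0.2999 r 0.035 flat -20.2 z 0.0769 panel [0.179 0.495]
up 0.5165 -0.4103 r 0.0223 flat -0.5 z 0.0771 panel [ 0.001 -0.204]
placed 0.5682 -0.2511 r 0.0346 flat -7.5 z 0.1224 panel [ 0.063 -0.049]
placed 0.4316 -0.2535 r 0.0341 flat -8.9 z 0.1222 panel [-0.073 -0.042]
```

View pics/w3.png

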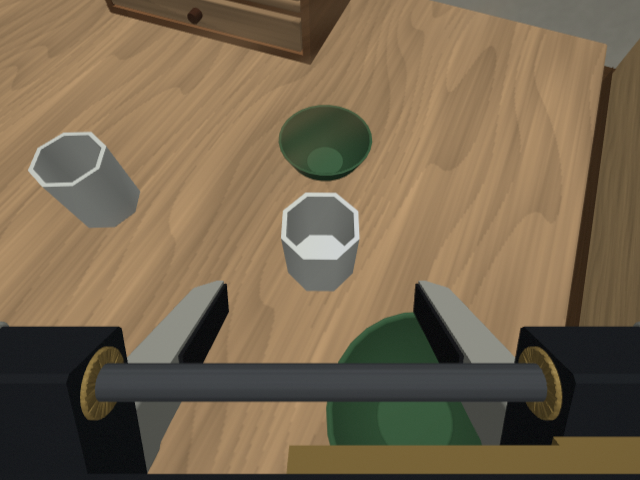

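The tumbler sits centred at (320,240), and the right finger passes well above the green bowl's rim. Next I grasp it.

Emit:
carry_out(
  targets=[
    [[-0.005, 0.001, 0.06], [0, 0.0025, 0]],
    [[-0.01, 0.001, 0.12], [0, 0.0025, 0]],
    [[-0.015, 0.001, 0.17], [0, 0.0025, 0]],
    [[-0.018, 0.001, 0.2], [0, 0.0025, 0]],
    [[-0.0192, 0.001, 0.2192], [0, 0.0025, 0]],
    [[-0.0192, 0.001, 0.2192], [0, 0.0025, 0]],
  ],
)

```text
time: 26.0
eef_pos: [0.6375, 0.3147, 0.0382]
ee_rot: [[-0.297, 0.906, -0.301], [0.64, 0.423, 0.642], [0.709, -0.001, -0.705]]
force: [0.1, -0.6, 1.2]
grip_width: 0.093
finger_force: 0.0
```

Emit:
carry_out(
  targets=[
    [[0, 0, 0], [0, 0, 0]],
    [[0, 0, 0], [0, 0, 0]],
    [[0, 0, 0], [0, 0, 0]],
    [[0, 0, 0], [0, 0, 0]],
    [[0, 0, 0], [0, 0, 0]],
    [[0, 0, 0], [0, 0, 0]],
    [[0, 0, 0], [0, 0, 0]],
  ],
  claw=0,
)

```text
time: 26.7
eef_pos: [0.6397, 0.3122, 0.0391]
ee_rot: [[-0.296, 0.908, -0.297], [0.64, 0.42, 0.644], [0.709, 0.001, -0.705]]
force: [0.2, -4.4, 5.7]
grip_width: 0.0638
finger_force: 30.0
```

Emit:
carry_out(
  targets=[
    [[0.03, 0, -0.03], [0, 0, 0]],
    [[0.07, 0, -0.07], [0, 0, 0]],
    [[0.12, 0, -0.12], [0, 0, 0]],
    [[0.12, 0, -0.12], [0, 0, 0]],
    [[0.12, 0, -0.12], [0, 0, 0]],
  ],
)

```text
time: 27.2
eef_pos: [0.6399, 0.3126, 0.1667]
ee_rot: [[-0.299, 0.907, -0.296], [0.641, 0.42, 0.643], [0.708, 0.003, -0.707]]
force: [-0.1, -0.6, -2.3]
grip_width: 0.0639
finger_force: 30.0
```

```bash
python3 - <<'E'
from h import *
s=st(); print(s["eef_pos"],s["grip_width"]); R=hz(-85,1,-45); l=np.array([.585,.08,.035])
a=goal(l+[0,0,.06],R,s); r=path(s["eef_pos"],s["ee_rot"],*a,s["qpos"]);print(r[1:])
b=goal(l-[0,0,.002],R,a); print(path(*a,*b,r[0])[1:])
E
```

```text
[0.63987004 0.31255693 0.16673745] 0.06387202513612225
shift [-0.269, -0.203, -0.1094] turn [0.0009, -0.4949, 0.1224] | rows 10.7 tcp [0.586, 0.067, 0.082]
(True, np.float64(0.43323064380060017))
shift [0.0585, 0.0, 0.0585] turn [0.0, 0.0, 0.0] | rows 1.2 tcp [0.586, 0.067, 0.02]
(True, np.float64(0.4081840917627637))
```

Emit:
carry_out(
  targets=[
    [[-0.269, -0.203, -0.1094], [0.0009, -0.4949, 0.1224]],
    [[-0.269, -0.203, -0.1094], [0.0009, -0.4949, 0.1224]],
    [[-0.269, -0.203, -0.1094], [0.0009, -0.4949, 0.1224]],
    [[-0.269, -0.203, -0.1094], [0.0009, -0.4949, 0.1224]],
    [[-0.269, -0.203, -0.1094], [0.0009, -0.4949, 0.1224]],
    [[-0.269, -0.203, -0.1094], [0.0009, -0.4949, 0.1224]],
    [[-0.269, -0.203, -0.1094], [0.0009, -0.4949, 0.1224]],
    [[-0.269, -0.203, -0.1094], [0.0009, -0.4949, 0.1224]],
  ],
)

```text
time: 28.0
eef_pos: [0.584, 0.0657, 0.079]
ee_rot: [[-0.174, 0.985, 0.012], [0.906, 0.164, -0.39], [-0.386, -0.057, -0.921]]
force: [-0.5, -0.7, -2.7]
grip_width: 0.0637
finger_force: 30.0
```

Emit:
carry_out(
  targets=[
    [[0, 0, 0], [0, -0.04, 0.01]],
    [[0, 0, 0], [0, -0.09, 0.02]],
    [[0, 0, 0], [0, -0.1243, 0.0307]],
    [[0, 0, 0], [0, -0.1243, 0.0307]],
    [[0, 0, 0], [0, -0.1243, 0.0307]],
    [[0, 0, 0], [0, -0.1243, 0.0307]],
  ],
)

```text
time: 28.6
eef_pos: [0.5853, 0.0659, 0.0803]
ee_rot: [[-0.064, 0.996, 0.058], [0.706, 0.087, -0.703], [-0.705, -0.004, -0.709]]
force: [0.6, -0.2, -2.0]
grip_width: 0.0638
finger_force: 30.0
```

```bash
python3 - <<'E'
from h import *
s=st(); print(s["eef_pos"],s["grip_width"]); R=hz(-85,1,-45); l=np.array([.585,.08,.033])
b=goal(l,R,s)
E
```

```text
[0.58528465 0.06586933 0.08030363] 0.06381406811925489
shift [0.0577, 0.0016, 0.0568] turn [-0.0009, -0.0008, 0.0008] | rows 1.2 tcp [0.586, 0.067, 0.02]
```

Emit:
carry_out(
  targets=[
    [[0.02, 0, 0.02], [0, 0, 0]],
    [[0.036, 0.001, 0.035], [0, 0, 0]],
    [[0.047, 0.0016, 0.046], [0, 0, 0]],
    [[0.053, 0.0016, 0.052], [0, 0, 0]],
    [[0.056, 0.0016, 0.055], [0, 0, 0]],
    [[0.0575, 0.0016, 0.0565], [0, 0, 0]],
    [[0.0582, 0.0016, 0.0572], [0, 0, 0]],
    [[0.0582, 0.0016, 0.0572], [0, 0, 0]],
  ],
)

```text
time: 29.4
eef_pos: [0.5855, 0.0666, 0.0216]
ee_rot: [[-0.063, 0.996, 0.059], [0.702, 0.086, -0.707], [-0.709, -0.004, -0.705]]
force: [-5.5, -0.4, 9.5]
grip_width: 0.0639
finger_force: 30.0
```

Emit:
carry_out(
  targets=[
    [[0, 0, 0], [0, 0, 0]],
    [[0, 0, 0], [0, 0, 0]],
    [[0, 0, 0], [0, 0, 0]],
    [[0, 0, 0], [0, 0, 0]],
    [[0, 0, 0], [0, 0, 0]],
    [[0, 0, 0], [0, 0, 0]],
  ],
  claw=1,
)

```text
time: 30.0
eef_pos: [0.5862, 0.0672, 0.0192]
ee_rot: [[-0.064, 0.996, 0.06], [0.704, 0.087, -0.704], [-0.707, -0.003, -0.707]]
force: [0.4, -0.0, 0.4]
grip_width: 0.093
finger_force: 0.0
```

Emit:
carry_out(
  targets=[
    [[0, 0, -0.04], [0, 0, 0]],
    [[0, 0, -0.1], [0, 0, 0]],
    [[0, 0, -0.16], [0, 0, 0]],
    [[0, 0, -0.22], [0, 0, 0]],
    [[0, 0, -0.22], [0, 0, 0]],
    [[0, 0, -0.22], [0, 0, 0]],
  ],
)

```text
time: 30.6
eef_pos: [0.5765, 0.1843, 0.1364]
ee_rot: [[-0.064, 0.996, 0.062], [0.705, 0.089, -0.704], [-0.706, -0.001, -0.708]]
force: [0.1, -0.5, -1.4]
grip_width: 0.0928
finger_force: 0.0
```

```bash
python3 - <<'E'
from h import *
s=st(); print(s["eef_pos"],s["force"]); R=hz(95,-1,-45); l=np.array([.586,.067,.032])
a=goal(l,R,s,back=.14); print(path(s["eef_pos"],s["ee_rot"],*a,s["qpos"])[1:])
E
```

```text
[0.57654803 0.1842773  0.13635955] [ 0.06078111 -0.5454818  -1.36924031]
shift [-0.1741, -0.0015, 0.2091] turn [-0.0005, 0.4997, 0.0006] | rows 10.5 tcp [0.593, -0.018, 0.118]
(True, np.float64(0.6546884806510536))
```

Emit:
carry_out(
  targets=[
    [[-0.174, -0.0015, 0.209], [0, 0.5, 0]],
    [[-0.174, -0.0015, 0.209], [0, 0.5, 0]],
    [[-0.174, -0.0015, 0.209], [0, 0.5, 0]],
    [[-0.174, -0.0015, 0.209], [0, 0.5, 0]],
    [[-0.174, -0.0015, 0.209], [0, 0.5, 0]],
    [[-0.174, -0.0015, 0.209], [0, 0.5, 0]],
    [[-0.174, -0.0015, 0.209], [0, 0.5, 0]],
    [[-0.174, -0.0015, 0.209], [0, 0.5, 0]],
  ],
)

```text
time: 31.4
eef_pos: [0.5922, -0.0207, 0.1171]
ee_rot: [[-0.076, 0.996, -0.037], [0.915, 0.084, 0.395], [0.397, -0.004, -0.918]]
force: [0.3, 0.6, -0.7]
grip_width: 0.093
finger_force: 0.0
```

Emit:
carry_out(
  targets=[
    [[0, 0, 0], [0, 0.12, 0]],
    [[0, 0, 0], [0, 0.12, 0]],
    [[0, 0, 0], [0, 0.12, 0]],
    [[0, 0, 0], [0, 0.12, 0]],
    [[0, 0, 0], [0, 0.12, 0]],
  ],
)

```text
time: 31.9
eef_pos: [0.592, -0.0197, 0.1158]
ee_rot: [[-0.056, 0.996, -0.065], [0.71, 0.085, 0.699], [0.702, -0.007, -0.712]]
force: [-0.2, 0.4, 0.8]
grip_width: 0.0933
finger_force: 0.0
```

```bash
cat >> h.py <<'E'
def lying(l):
    p,d=imaging.snapshot("wrist"); P=cloud("wrist",d)
    M=(np.abs(P[...,2]-.05)<.02)&(np.abs(P[...,0]-l[0])<.08)&(np.abs(P[...,1]-l[1])<.08); Q=P[M]
    r=cv2.minAreaRect(Q[:,:2].astype(np.float32)); print(len(Q),r,np.percentile(Q[:,2],95)); return r
E
python3 - <<'E'
from h import *
s=st(); R=hz(95,-1,-45); l=np.array([.586,.067,.032])
r=lying(l); goal(l,R,s); goal([*r[0],.032],R,s)
E
```

```text
8502 ((0.5858293771743774, 0.06754156947135925), (0.06400342285633087, 0.07956680655479431), 4.96771764755249) 0.06540980697723378
shift [0.0041, 0.0028, 0.1862] turn [-0.0012, 0.0021, -0.0021] | rows 2.8 tcp [0.585, 0.08, 0.019]
shift [0.0046, 0.0027, 0.1868] turn [-0.0012, 0.0021, -0.0021] | rows 2.8 tcp [0.585, 0.081, 0.019]
```

Emit:
carry_out(
  targets=[
    [[0.0046, 0.0027, 0.06], [-0.001, 0.002, -0.002]],
    [[0.0046, 0.0027, 0.12], [-0.001, 0.002, -0.002]],
    [[0.0046, 0.0027, 0.155], [-0.001, 0.002, -0.002]],
    [[0.0046, 0.0027, 0.175], [-0.001, 0.002, -0.002]],
    [[0.0046, 0.0027, 0.1868], [-0.001, 0.002, -0.002]],
    [[0.0046, 0.0027, 0.1868], [-0.001, 0.002, -0.002]],
  ],
)

```text
time: 32.55
eef_pos: [0.5857, 0.0824, 0.0204]
ee_rot: [[-0.067, 0.996, -0.062], [0.705, 0.091, 0.704], [0.706, 0.003, -0.708]]
force: [0.2, -0.1, 0.9]
grip_width: 0.0932
finger_force: 0.0
```

Emit:
carry_out(
  targets=[
    [[0, 0, 0], [0, 0, 0]],
    [[0, 0, 0], [0, 0, 0]],
    [[0, 0, 0], [0, 0, 0]],
    [[0, 0, 0], [0, 0, 0]],
    [[0, 0, 0], [0, 0, 0]],
    [[0, 0, 0], [0, 0, 0]],
    [[0, 0, 0], [0, 0, 0]],
  ],
  claw=0,
)

```text
time: 33.25
eef_pos: [0.586, 0.0812, 0.0204]
ee_rot: [[-0.066, 0.996, -0.061], [0.704, 0.089, 0.704], [0.707, 0.003, -0.707]]
force: [-0.8, -2.8, 4.6]
grip_width: 0.0631
finger_force: 30.0
```

Emit:
carry_out(
  targets=[
    [[0.04, 0, -0.04], [0, 0, 0]],
    [[0.09, 0, -0.09], [0, 0, 0]],
    [[0.14, 0, -0.14], [0, 0, 0]],
    [[0.14, 0, -0.14], [0, 0, 0]],
    [[0.14, 0, -0.14], [0, 0, 0]],
  ],
)

```text
time: 33.75
eef_pos: [0.586, 0.0814, 0.1695]
ee_rot: [[-0.068, 0.996, -0.059], [0.706, 0.09, 0.703], [0.705, 0.006, -0.709]]
force: [-0.3, 0.4, -1.7]
grip_width: 0.0641
finger_force: 30.0
```

```bash
python3 - <<'E'
from h import *
s=st(); print(s["eef_pos"],s["grip_width"],s["finger_force"]); R=hz(-98,1,-45); g=pan(.063,.08,.039)
a=goal(g+[0,0,.09],R,s); r=path(s["eef_pos"],s["ee_rot"],*a,s["qpos"]);print(r[1:])
b=goal(g+[0,0,.003],R,a); print(path(*a,*b,r[0])[1:])
E
```

```text
[0.58598996 0.08142555 0.16954837] 0.06406006354437026 29.991394579410553
shift [-0.2102, -0.0648, -0.1927] turn [0.0022, -0.4969, 0.0812] | rows 10.6 tcp [0.557, -0.136, 0.161]
(True, np.float64(0.40984250933351785))
shift [0.082, -0.0, 0.082] turn [0.0, 0.0, 0.0] | rows 1.7 tcp [0.557, -0.136, 0.074]
(True, np.float64(0.3658653548929649))
```

Emit:
carry_out(
  targets=[
    [[-0.21, -0.065, -0.193], [0.0022, -0.497, 0.0812]],
    [[-0.21, -0.065, -0.193], [0.0022, -0.497, 0.0812]],
    [[-0.21, -0.065, -0.193], [0.0022, -0.497, 0.0812]],
    [[-0.21, -0.065, -0.193], [0.0022, -0.497, 0.0812]],
    [[-0.21, -0.065, -0.193], [0.0022, -0.497, 0.0812]],
    [[-0.21, -0.065, -0.193], [0.0022, -0.497, 0.0812]],
    [[-0.21, -0.065, -0.193], [0.0022, -0.497, 0.0812]],
    [[-0.21, -0.065, -0.193], [0.0022, -0.497, 0.0812]],
  ],
)

```text
time: 34.55
eef_pos: [0.5553, -0.1355, 0.1579]
ee_rot: [[0.066, 0.995, -0.069], [0.915, -0.088, -0.394], [-0.399, -0.038, -0.916]]
force: [-0.9, -0.7, -2.3]
grip_width: 0.0641
finger_force: 30.0
```

Emit:
carry_out(
  targets=[
    [[0, 0, 0], [0, -0.04, 0.007]],
    [[0, 0, 0], [0, -0.08, 0.013]],
    [[0, 0, 0], [0, -0.12, 0.0196]],
    [[0, 0, 0], [0, -0.12, 0.0196]],
    [[0, 0, 0], [0, -0.12, 0.0196]],
    [[0, 0, 0], [0, -0.12, 0.0196]],
  ],
)

```text
time: 35.15
eef_pos: [0.5559, -0.1361, 0.159]
ee_rot: [[0.096, 0.99, -0.1], [0.703, -0.139, -0.697], [-0.704, -0.003, -0.71]]
force: [0.2, -1.3, -1.4]
grip_width: 0.0636
finger_force: 30.0
```

```bash
python3 - <<'E'
from h import *
s=st(); print(s["eef_pos"],s["grip_width"],s["finger_force"])
R=hz(-98,1,-45); g=pan(.063,.08,.039)
goal(g+[0,0,.003],R,s)
E
```

```text
[ 0.55589763 -0.13612961  0.15900233] 0.06360096408634153 29.99196946620941
shift [0.0807, 0.0016, 0.0804] turn [-0.0007, -0.0012, 0.0008] | rows 1.7 tcp [0.557, -0.136, 0.074]
```

Emit:
carry_out(
  targets=[
    [[0.025, 0, 0.025], [0, -0.001, 0.001]],
    [[0.045, 0.001, 0.045], [0, -0.001, 0.001]],
    [[0.06, 0.001, 0.06], [0, -0.001, 0.001]],
    [[0.07, 0.0015, 0.07], [0, -0.001, 0.001]],
    [[0.076, 0.0015, 0.076], [0, -0.001, 0.001]],
    [[0.079, 0.0015, 0.079], [0, -0.001, 0.001]],
    [[0.0807, 0.0015, 0.0804], [0, -0.001, 0.001]],
    [[0.0807, 0.0015, 0.0804], [0, -0.001, 0.001]],
  ],
)

```text
time: 35.95
eef_pos: [0.5573, -0.1354, 0.0745]
ee_rot: [[0.1, 0.99, -0.099], [0.699, -0.141, -0.701], [-0.708, 0.001, -0.706]]
force: [0.3, 0.2, -1.8]
grip_width: 0.0635
finger_force: 30.0
```

Emit:
carry_out(
  targets=[
    [[0.0006, 0, 0.0006], [0, 0, 0]],
    [[0.0012, 0, 0.0012], [0, 0, 0]],
    [[0.0018, 0, 0.0018], [0, 0, 0]],
    [[0.0024, 0, 0.0024], [0, 0, 0]],
    [[0.003, 0, 0.003], [0, 0, 0]],
    [[0.003, 0, 0.003], [0, 0, 0]],
  ],
)

```text
time: 36.55
eef_pos: [0.5569, -0.1354, 0.0707]
ee_rot: [[0.099, 0.99, -0.1], [0.699, -0.141, -0.701], [-0.708, -0.0, -0.706]]
force: [0.4, -0.2, -1.7]
grip_width: 0.0641
finger_force: 30.0
```

Emit:
carry_out(
  targets=[
    [[0.0005, 0, 0.0005], [0, 0, 0]],
    [[0.001, 0, 0.001], [0, 0, 0]],
    [[0.0013, 0, 0.0013], [0, 0, 0]],
    [[0.0013, 0, 0.0013], [0, 0, 0]],
  ],
)

```text
time: 36.95
eef_pos: [0.557, -0.1355, 0.0702]
ee_rot: [[0.099, 0.99, -0.099], [0.698, -0.141, -0.702], [-0.709, 0.0, -0.705]]
force: [-1.8, 1.6, 4.6]
grip_width: 0.0633
finger_force: 30.0
```

Contact is made. Next I release, back off and look for cup b.

Emit:
carry_out(
  targets=[
    [[0, 0, 0], [0, 0, 0]],
    [[0, 0, 0], [0, 0, 0]],
    [[0, 0, 0], [0, 0, 0]],
    [[0, 0, 0], [0, 0, 0]],
    [[0, 0, 0], [0, 0, 0]],
  ],
  claw=0.9,
)

```text
time: 37.45
eef_pos: [0.557, -0.1355, 0.0694]
ee_rot: [[0.099, 0.99, -0.1], [0.699, -0.141, -0.701], [-0.708, -0.0, -0.706]]
force: [0.4, -0.0, 0.3]
grip_width: 0.0835
finger_force: 0.0
```

Emit:
carry_out(
  targets=[
    [[0, 0, -0.03], [0, 0, 0]],
    [[0, 0, -0.08], [0, 0, 0]],
    [[0, 0, -0.14], [0, 0, 0]],
    [[0, 0, -0.2], [0, 0, 0]],
    [[0, 0, -0.22], [0, 0, 0]],
    [[0, 0, -0.22], [0, 0, 0]],
  ],
)

```text
time: 38.05
eef_pos: [0.5746, -0.0183, 0.1874]
ee_rot: [[0.1, 0.99, -0.095], [0.7, -0.138, -0.701], [-0.707, 0.004, -0.707]]
force: [-0.1, -0.1, -0.2]
grip_width: 0.0836
finger_force: 0.0
```

```bash
python3 - <<'E'
from h import *
s=st(); print(s["eef_pos"].round(3)); cups()
R=hz(118.6,-1,-45); c=np.array([.4035,.2673,.039])
a=goal(c,R,s,back=.14); r=path(s["eef_pos"],s["ee_rot"],*a,s["qpos"]);print(r[1:])
E
```

```text
[ 0.575 -0.018  0.187]
up 0.5146 -0.4115 r 0.0229 flat -0.7 z 0.0772 panel [-0.001 -0.205]
placed 0.5679 -0.2513 r 0.0344 flat -7.5 z 0.1223 panel [ 0.063 -0.049]
placed 0.5608 -0.1241 r 0.0343 flat -7.7 z 0.1223 panel [0.065 0.078]
placed 0.432 -0.2542 r 0.0343 flat -8.4 z 0.1222 panel [-0.073 -0.042]
shift [0.2382, -0.2111, -0.1209] turn [0.0012, 0.4819, -0.2249] | rows 11.1 tcp [0.444, 0.192, 0.125]
(True, np.float64(0.6497206025266118))
```

Emit:
carry_out(
  targets=[
    [[0.238, -0.211, -0.121], [0.0012, 0.482, -0.225]],
    [[0.238, -0.211, -0.121], [0.0012, 0.482, -0.225]],
    [[0.238, -0.211, -0.121], [0.0012, 0.482, -0.225]],
    [[0.238, -0.211, -0.121], [0.0012, 0.482, -0.225]],
    [[0.238, -0.211, -0.121], [0.0012, 0.482, -0.225]],
    [[0.238, -0.211, -0.121], [0.0012, 0.482, -0.225]],
    [[0.238, -0.211, -0.121], [0.0012, 0.482, -0.225]],
    [[0.238, -0.211, -0.121], [0.0012, 0.482, -0.225]],
  ],
  claw=1,
)

```text
time: 38.9
eef_pos: [0.4423, 0.1903, 0.1228]
ee_rot: [[-0.268, 0.94, -0.209], [0.899, 0.322, 0.295], [0.345, -0.109, -0.932]]
force: [0.2, -1.5, -0.9]
grip_width: 0.0931
finger_force: 0.0
```

Emit:
carry_out(
  targets=[
    [[0, 0, 0], [0, 0.136, -0.063]],
    [[0, 0, 0], [0, 0.136, -0.063]],
    [[0, 0, 0], [0, 0.136, -0.063]],
    [[0, 0, 0], [0, 0.136, -0.063]],
    [[0, 0, 0], [0, 0.136, -0.063]],
    [[0, 0, 0], [0, 0.136, -0.063]],
  ],
)

```text
time: 39.5
eef_pos: [0.4428, 0.191, 0.1234]
ee_rot: [[-0.332, 0.88, -0.339], [0.624, 0.474, 0.621], [0.707, -0.006, -0.707]]
force: [0.4, 0.4, 1.1]
grip_width: 0.0931
finger_force: 0.0
```

```bash
python3 - <<'E'
from h import *
s=st()
R=hz(118.6,-1,-45); c=np.array([.4035,.2673,.039])
p,d=imaging.snapshot("wrist"); cv2.imwrite("pics/w4.png",p[:,:,::-1]); P=cloud("wrist",d)
M=(np.abs(P[...,2]-.077)<.006)&(np.linalg.norm(P[...,:2]-c[:2],axis=-1)<.07); Q=P[M]
e=cv2.minEnclosingCircle(Q[:,:2].astype(np.float32)); print(len(Q),e)
a=goal(c,R,s); cups()
E
```

```text
2208 ((0.401435524225235, 0.2683532238006592), 0.03504472225904465)
shift [0.0013, 0.0027, 0.1858] turn [-0.0002, -0.0001, -0.0024] | rows 2.8 tcp [0.397, 0.279, 0.026]
up 0.5154 -0.4111 r 0.0221 flat -1.2 z 0.0774 panel [-0.    -0.205]
up 0.4033 0.2676 r 0.0347 flat -17.8 z 0.0767 panel [-0.065  0.48 ]
placed 0.5671 -0.251 r 0.0344 flat -6.8 z 0.1222 panel [ 0.062 -0.049]
placed 0.5572 -0.1388 r 0.0284 flat -8.8 z 0.122 panel [0.06  0.064]
placed 0.4316 -0.254 r 0.0341 flat -8.5 z 0.1223 panel [-0.073 -0.042]
```

View pics/w4.png

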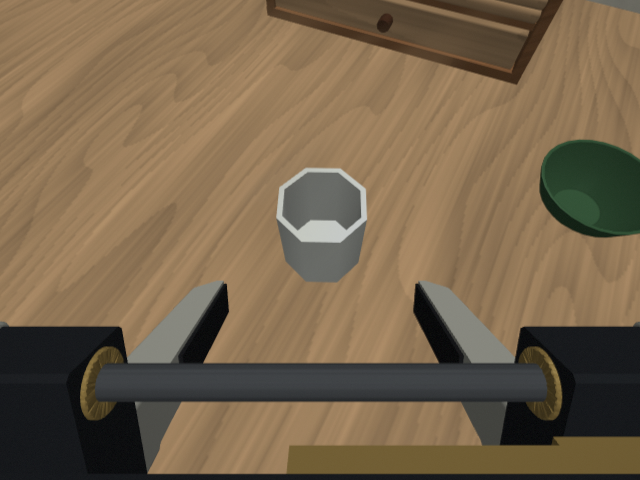

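Cup b is centred at (322,225) with its flats aligned. Next I grasp and lift it.

Emit:
carry_out(
  targets=[
    [[0.0013, 0.0027, 0.06], [0, 0, -0.002]],
    [[0.0013, 0.0027, 0.12], [0, 0, -0.002]],
    [[0.0013, 0.0027, 0.155], [0, 0, -0.002]],
    [[0.0013, 0.0027, 0.175], [0, 0, -0.002]],
    [[0.0013, 0.0027, 0.1858], [0, 0, -0.002]],
    [[0.0013, 0.0027, 0.1858], [0, 0, -0.002]],
  ],
)

```text
time: 40.2
eef_pos: [0.3976, 0.2797, 0.0262]
ee_rot: [[-0.34, 0.877, -0.339], [0.619, 0.48, 0.621], [0.708, 0.001, -0.706]]
force: [-0.7, -0.4, -0.5]
grip_width: 0.093
finger_force: 0.0
```

Emit:
carry_out(
  targets=[
    [[0, 0, 0], [0, 0, 0]],
    [[0, 0, 0], [0, 0, 0]],
    [[0, 0, 0], [0, 0, 0]],
    [[0, 0, 0], [0, 0, 0]],
    [[0, 0, 0], [0, 0, 0]],
    [[0, 0, 0], [0, 0, 0]],
    [[0, 0, 0], [0, 0, 0]],
  ],
  claw=0,
)

```text
time: 40.9
eef_pos: [0.398, 0.2789, 0.0263]
ee_rot: [[-0.339, 0.878, -0.338], [0.619, 0.479, 0.622], [0.708, 0.001, -0.706]]
force: [0.1, -4.5, 6.0]
grip_width: 0.0637
finger_force: 30.0
```

Emit:
carry_out(
  targets=[
    [[0.03, 0, -0.03], [0, 0, 0]],
    [[0.07, 0, -0.07], [0, 0, 0]],
    [[0.12, 0, -0.12], [0, 0, 0]],
    [[0.12, 0, -0.12], [0, 0, 0]],
    [[0.12, 0, -0.12], [0, 0, 0]],
  ],
)

```text
time: 41.4
eef_pos: [0.3983, 0.2788, 0.1534]
ee_rot: [[-0.341, 0.878, -0.336], [0.62, 0.479, 0.621], [0.707, 0.004, -0.708]]
force: [-0.4, -0.2, -3.5]
grip_width: 0.0642
finger_force: 30.0
```

```bash
python3 - <<'E'
from h import *
s=st(); print(s["eef_pos"],s["grip_width"]); R=hz(-85,1,-45); l=np.array([.585,.08,.035])
a=goal(l+[0,0,.06],R,s); r=path(s["eef_pos"],s["ee_rot"],*a,s["qpos"]);print(r[1:])
b=goal(l-[0,0,.002],R,a); print(path(*a,*b,r[0])[1:])
E
```

```text
[0.39833501 0.27882202 0.15341918] 0.06423323231059004
shift [-0.3286, 0.0839, -0.1922] turn [0.0013, -0.4922, 0.1457] | rows 10.8 tcp [0.586, 0.067, 0.082]
(True, np.float64(0.43323064371707))
shift [0.0585, 0.0, 0.0585] turn [0.0, 0.0, 0.0] | rows 1.2 tcp [0.586, 0.067, 0.02]
(True, np.float64(0.4081840917627627))
```

Emit:
carry_out(
  targets=[
    [[-0.3286, 0.0839, -0.1922], [0.0013, -0.4922, 0.1457]],
    [[-0.3286, 0.0839, -0.1922], [0.0013, -0.4922, 0.1457]],
    [[-0.3286, 0.0839, -0.1922], [0.0013, -0.4922, 0.1457]],
    [[-0.3286, 0.0839, -0.1922], [0.0013, -0.4922, 0.1457]],
    [[-0.3286, 0.0839, -0.1922], [0.0013, -0.4922, 0.1457]],
    [[-0.3286, 0.0839, -0.1922], [0.0013, -0.4922, 0.1457]],
    [[-0.3286, 0.0839, -0.1922], [0.0013, -0.4922, 0.1457]],
    [[-0.3286, 0.0839, -0.1922], [0.0013, -0.4922, 0.1457]],
  ],
)

```text
time: 42.2
eef_pos: [0.5848, 0.0658, 0.0777]
ee_rot: [[-0.193, 0.981, 0.006], [0.905, 0.181, -0.384], [-0.378, -0.069, -0.923]]
force: [-1.1, -0.2, -2.5]
grip_width: 0.0643
finger_force: 30.0
```

Emit:
carry_out(
  targets=[
    [[0, 0, 0], [0, -0.04, 0.012]],
    [[0, 0, 0], [0, -0.09, 0.026]],
    [[0, 0, 0], [0, -0.1262, 0.0374]],
    [[0, 0, 0], [0, -0.1262, 0.0374]],
    [[0, 0, 0], [0, -0.1262, 0.0374]],
    [[0, 0, 0], [0, -0.1262, 0.0374]],
  ],
)

```text
time: 42.8
eef_pos: [0.5853, 0.0661, 0.0799]
ee_rot: [[-0.064, 0.996, 0.059], [0.706, 0.087, -0.703], [-0.705, -0.004, -0.709]]
force: [0.7, 0.8, -1.6]
grip_width: 0.064
finger_force: 30.0
```

```bash
python3 - <<'E'
from h import *
s=st(); print(s["eef_pos"],s["grip_width"]); R=hz(-85,1,-45); l=np.array([.585,.08,.033])
b=goal(l,R,s)
E
```

```text
[0.58532356 0.06614666 0.07994981] 0.06397179077800327
shift [0.0571, 0.0015, 0.0567] turn [-0.0009, -0.001, 0.0008] | rows 1.2 tcp [0.586, 0.067, 0.02]
```

Emit:
carry_out(
  targets=[
    [[0.02, 0, 0.02], [0, 0, 0]],
    [[0.036, 0.001, 0.036], [0, 0, 0]],
    [[0.046, 0.0015, 0.046], [0, 0, 0]],
    [[0.052, 0.0015, 0.052], [0, -0.001, 0]],
    [[0.055, 0.0015, 0.055], [0, -0.001, 0]],
    [[0.0565, 0.0015, 0.056], [0, -0.001, 0]],
    [[0.0572, 0.0015, 0.0568], [0, -0.001, 0]],
    [[0.0572, 0.0015, 0.0568], [0, -0.001, 0]],
  ],
)

```text
time: 43.6
eef_pos: [0.5856, 0.0663, 0.0218]
ee_rot: [[-0.063, 0.996, 0.059], [0.7, 0.086, -0.709], [-0.711, -0.003, -0.703]]
force: [-4.1, -1.3, 4.4]
grip_width: 0.064
finger_force: 30.0
```

Emit:
carry_out(
  targets=[
    [[0, 0, 0], [0, 0, 0]],
    [[0, 0, 0], [0, 0, 0]],
    [[0, 0, 0], [0, 0, 0]],
    [[0, 0, 0], [0, 0, 0]],
    [[0, 0, 0], [0, 0, 0]],
    [[0, 0, 0], [0, 0, 0]],
  ],
  claw=1,
)

```text
time: 44.2
eef_pos: [0.5863, 0.0672, 0.02]
ee_rot: [[-0.063, 0.996, 0.06], [0.703, 0.087, -0.706], [-0.709, -0.002, -0.705]]
force: [0.8, -0.5, 0.2]
grip_width: 0.0929
finger_force: 0.0
```

Emit:
carry_out(
  targets=[
    [[0, 0, -0.04], [0, 0, 0]],
    [[0, 0, -0.1], [0, 0, 0]],
    [[0, 0, -0.16], [0, 0, 0]],
    [[0, 0, -0.22], [0, 0, 0]],
    [[0, 0, -0.22], [0, 0, 0]],
    [[0, 0, -0.22], [0, 0, 0]],
  ],
)

```text
time: 44.8
eef_pos: [0.5765, 0.1845, 0.1368]
ee_rot: [[-0.063, 0.996, 0.062], [0.703, 0.089, -0.706], [-0.708, -0.001, -0.706]]
force: [-0.0, -0.9, -0.6]
grip_width: 0.093
finger_force: 0.0
```

```bash
python3 - <<'E'
from h import *
s=st(); print(s["eef_pos"],s["force"]); R=hz(95,-1,-45); l=np.array([.585,.08,.032])
a=goal(l,R,s,back=.14); print(path(s["eef_pos"],s["ee_rot"],*a,s["qpos"])[1:])
E
```

```text
[0.57650074 0.18450881 0.13679447] [-0.02829781 -0.85371125 -0.58593875]
shift [-0.161, -0.0012, 0.1979] turn [-0.0003, 0.5005, 0.0006] | rows 10.5 tcp [0.592, -0.005, 0.118]
(True, np.float64(0.6534586521790602))
```

Emit:
carry_out(
  targets=[
    [[-0.161, -0.0012, 0.198], [0, 0.5, 0]],
    [[-0.161, -0.0012, 0.198], [0, 0.5, 0]],
    [[-0.161, -0.0012, 0.198], [0, 0.5, 0]],
    [[-0.161, -0.0012, 0.198], [0, 0.5, 0]],
    [[-0.161, -0.0012, 0.198], [0, 0.5, 0]],
    [[-0.161, -0.0012, 0.198], [0, 0.5, 0]],
    [[-0.161, -0.0012, 0.198], [0, 0.5, 0]],
    [[-0.161, -0.0012, 0.198], [0, 0.5, 0]],
  ],
)

```text
time: 45.6
eef_pos: [0.5913, -0.0078, 0.1171]
ee_rot: [[-0.076, 0.996, -0.036], [0.913, 0.084, 0.4], [0.401, -0.002, -0.916]]
force: [-0.1, -0.6, -0.8]
grip_width: 0.0928
finger_force: 0.0
```

Emit:
carry_out(
  targets=[
    [[0, 0, 0], [0, 0.12, 0]],
    [[0, 0, 0], [0, 0.12, 0]],
    [[0, 0, 0], [0, 0.12, 0]],
    [[0, 0, 0], [0, 0.12, 0]],
    [[0, 0, 0], [0, 0.12, 0]],
  ],
)

```text
time: 46.1
eef_pos: [0.5911, -0.0068, 0.1158]
ee_rot: [[-0.056, 0.996, -0.064], [0.706, 0.085, 0.703], [0.706, -0.006, -0.708]]
force: [-0.3, 1.0, 0.3]
grip_width: 0.093
finger_force: 0.0
```

```bash
python3 - <<'E'
from h import *
s=st(); R=hz(95,-1,-45); l=np.array([.585,.08,.032])
r=lying(l); goal([*r[0],.032],R,s)
E
```

```text
8515 ((0.5854726433753967, 0.07982458174228668), (0.06414000689983368, 0.0798758938908577), 4.912530422210693) 0.06539748175155803
shift [0.0031, 0.0031, 0.1861] turn [-0.0009, 0.0005, -0.0018] | rows 2.8 tcp [0.584, 0.093, 0.019]
```

Emit:
carry_out(
  targets=[
    [[0.003, 0.003, 0.06], [-0.001, 0, -0.002]],
    [[0.003, 0.003, 0.12], [-0.001, 0, -0.002]],
    [[0.003, 0.003, 0.155], [-0.001, 0, -0.002]],
    [[0.003, 0.003, 0.175], [-0.001, 0, -0.002]],
    [[0.003, 0.003, 0.1861], [-0.001, 0, -0.002]],
    [[0.003, 0.003, 0.1861], [-0.001, 0, -0.002]],
  ],
)

```text
time: 46.75
eef_pos: [0.5852, 0.0946, 0.0203]
ee_rot: [[-0.068, 0.996, -0.061], [0.705, 0.091, 0.703], [0.706, 0.005, -0.709]]
force: [-0.4, 0.7, -0.3]
grip_width: 0.0927
finger_force: 0.0
```

Emit:
carry_out(
  targets=[
    [[0, 0, 0], [0, 0, 0]],
    [[0, 0, 0], [0, 0, 0]],
    [[0, 0, 0], [0, 0, 0]],
    [[0, 0, 0], [0, 0, 0]],
    [[0, 0, 0], [0, 0, 0]],
    [[0, 0, 0], [0, 0, 0]],
    [[0, 0, 0], [0, 0, 0]],
  ],
  claw=0,
)

```text
time: 47.45
eef_pos: [0.5854, 0.0934, 0.0203]
ee_rot: [[-0.066, 0.996, -0.06], [0.705, 0.089, 0.703], [0.706, 0.004, -0.708]]
force: [-2.1, -3.5, 3.6]
grip_width: 0.0637
finger_force: 30.0
```

Emit:
carry_out(
  targets=[
    [[0.04, 0, -0.04], [0, 0, 0]],
    [[0.09, 0, -0.09], [0, 0, 0]],
    [[0.14, 0, -0.14], [0, 0, 0]],
    [[0.14, 0, -0.14], [0, 0, 0]],
    [[0.14, 0, -0.14], [0, 0, 0]],
  ],
)

```text
time: 47.95
eef_pos: [0.5852, 0.0938, 0.1692]
ee_rot: [[-0.069, 0.996, -0.058], [0.707, 0.09, 0.702], [0.704, 0.007, -0.71]]
force: [0.3, 0.2, -3.8]
grip_width: 0.064
finger_force: 30.0
```

```bash
python3 - <<'E'
from h import *
s=st(); print(s["eef_pos"],s["grip_width"],s["finger_force"]); R=hz(-98,1,-45); g=pan(-.075,.085,.039)
a=goal(g+[0,0,.09],R,s); r=path(s["eef_pos"],s["ee_rot"],*a,s["qpos"]);print(r[1:])
b=goal(g+[0,0,.003],R,a); print(path(*a,*b,r[0])[1:])
E
```

```text
[0.58520864 0.09377968 0.16918703] 0.06403873163613752 29.98253971338272
shift [-0.2136, -0.2491, -0.1981] turn [0.0026, -0.4966, 0.0811] | rows 10.5 tcp [0.419, -0.14, 0.161]
(True, np.float64(0.37542521768208537))
shift [0.082, -0.0, 0.082] turn [0.0, 0.0, 0.0] | rows 1.7 tcp [0.419, -0.14, 0.074]
(True, np.float64(0.2966280104899216))
```

Emit:
carry_out(
  targets=[
    [[-0.2136, -0.2491, -0.1981], [0.0026, -0.4966, 0.0811]],
    [[-0.2136, -0.2491, -0.1981], [0.0026, -0.4966, 0.0811]],
    [[-0.2136, -0.2491, -0.1981], [0.0026, -0.4966, 0.0811]],
    [[-0.2136, -0.2491, -0.1981], [0.0026, -0.4966, 0.0811]],
    [[-0.2136, -0.2491, -0.1981], [0.0026, -0.4966, 0.0811]],
    [[-0.2136, -0.2491, -0.1981], [0.0026, -0.4966, 0.0811]],
    [[-0.2136, -0.2491, -0.1981], [0.0026, -0.4966, 0.0811]],
    [[-0.2136, -0.2491, -0.1981], [0.0026, -0.4966, 0.0811]],
  ],
)

```text
time: 48.75
eef_pos: [0.4165, -0.1408, 0.1583]
ee_rot: [[0.068, 0.995, -0.07], [0.916, -0.09, -0.391], [-0.395, -0.038, -0.918]]
force: [-1.0, -0.2, -3.0]
grip_width: 0.0638
finger_force: 30.0
```

Emit:
carry_out(
  targets=[
    [[0, 0, 0], [0, -0.04, 0.007]],
    [[0, 0, 0], [0, -0.08, 0.013]],
    [[0, 0, 0], [0, -0.12, 0.0196]],
    [[0, 0, 0], [0, -0.12, 0.0196]],
    [[0, 0, 0], [0, -0.12, 0.0196]],
    [[0, 0, 0], [0, -0.12, 0.0196]],
  ],
)

```text
time: 49.35
eef_pos: [0.4178, -0.1405, 0.1592]
ee_rot: [[0.095, 0.99, -0.1], [0.706, -0.138, -0.695], [-0.702, -0.005, -0.712]]
force: [-0.4, 0.1, -1.4]
grip_width: 0.0638
finger_force: 30.0
```

```bash
python3 - <<'E'
from h import *
s=st(); print(s["eef_pos"],s["grip_width"],s["finger_force"])
R=hz(-98,1,-45); g=pan(-.075,.085,.039)
goal(g+[0,0,.003],R,s)
E
```

```text
[ 0.41777094 -0.14048925  0.15917126] 0.06375109705742214 29.983107447624207
shift [0.0802, 0.0019, 0.0812] turn [-0.0009, -0.0024, 0.0012] | rows 1.7 tcp [0.419, -0.14, 0.074]
```

Emit:
carry_out(
  targets=[
    [[0.025, 0, 0.025], [0, -0.001, 0.001]],
    [[0.045, 0.001, 0.045], [0, -0.0024, 0.001]],
    [[0.06, 0.001, 0.06], [0, -0.0024, 0.001]],
    [[0.07, 0.0018, 0.07], [0, -0.0024, 0.001]],
    [[0.076, 0.0018, 0.076], [0, -0.0024, 0.001]],
    [[0.079, 0.0018, 0.08], [0, -0.0024, 0.001]],
    [[0.0802, 0.0018, 0.0812], [0, -0.0024, 0.001]],
    [[0.0802, 0.0018, 0.0812], [0, -0.0024, 0.001]],
  ],
)

```text
time: 50.15
eef_pos: [0.4194, -0.1406, 0.0745]
ee_rot: [[0.099, 0.99, -0.1], [0.699, -0.141, -0.702], [-0.709, 0.0, -0.706]]
force: [0.4, 0.5, -2.0]
grip_width: 0.0638
finger_force: 30.0
```

Emit:
carry_out(
  targets=[
    [[0.0006, 0, 0.0006], [0, 0, 0]],
    [[0.0012, 0, 0.0012], [0, 0, 0]],
    [[0.0018, 0, 0.0018], [0, 0, 0]],
    [[0.0024, 0, 0.0024], [0, 0, 0]],
    [[0.003, 0, 0.003], [0, 0, 0]],
    [[0.003, 0, 0.003], [0, 0, 0]],
  ],
)

```text
time: 50.75
eef_pos: [0.419, -0.1404, 0.0709]
ee_rot: [[0.098, 0.99, -0.1], [0.699, -0.14, -0.702], [-0.709, -0.001, -0.705]]
force: [0.6, -0.1, -3.2]
grip_width: 0.0639
finger_force: 30.0
```

Emit:
carry_out(
  targets=[
    [[0.0004, 0, 0.0004], [0, 0, 0]],
    [[0.0008, 0, 0.0008], [0, 0, 0]],
    [[0.0008, 0, 0.0008], [0, 0, 0]],
  ],
)

```text
time: 51.05
eef_pos: [0.4191, -0.1405, 0.0704]
ee_rot: [[0.099, 0.99, -0.1], [0.698, -0.14, -0.702], [-0.709, -0.001, -0.705]]
force: [-1.1, 1.7, 0.1]
grip_width: 0.0635
finger_force: 30.0
```

Emit:
carry_out(
  targets=[
    [[0.0004, 0, 0.0004], [0, 0, 0]],
    [[0.0004, 0, 0.0004], [0, 0, 0]],
  ],
)

```text
time: 51.25
eef_pos: [0.4191, -0.1405, 0.0703]
ee_rot: [[0.099, 0.99, -0.1], [0.698, -0.141, -0.702], [-0.709, -0.0, -0.705]]
force: [-0.7, 4.7, 5.5]
grip_width: 0.0637
finger_force: 30.0
```

Emit:
carry_out(
  targets=[
    [[0, 0, 0], [0, 0, 0]],
    [[0, 0, 0], [0, 0, 0]],
    [[0, 0, 0], [0, 0, 0]],
    [[0, 0, 0], [0, 0, 0]],
    [[0, 0, 0], [0, 0, 0]],
  ],
  claw=0.85,
)

```text
time: 51.75
eef_pos: [0.4191, -0.1405, 0.0696]
ee_rot: [[0.099, 0.99, -0.1], [0.698, -0.14, -0.702], [-0.709, -0.001, -0.705]]
force: [0.2, 0.3, -0.6]
grip_width: 0.0791
finger_force: 0.0
```

Emit:
carry_out(
  targets=[
    [[0, 0, -0.03], [0, 0, 0]],
    [[0, 0, -0.08], [0, 0, 0]],
    [[0, 0, -0.14], [0, 0, 0]],
    [[0, 0, -0.2], [0, 0, 0]],
    [[0, 0, -0.22], [0, 0, 0]],
    [[0, 0, -0.22], [0, 0, 0]],
  ],
)

```text
time: 52.35
eef_pos: [0.4371, -0.0232, 0.1876]
ee_rot: [[0.1, 0.99, -0.095], [0.699, -0.138, -0.701], [-0.708, 0.003, -0.707]]
force: [-0.7, -0.6, 0.1]
grip_width: 0.079
finger_force: 0.0
```

```bash
python3 - <<'E'
from h import *
s=st(); print(s["eef_pos"].round(3)); cups()
im=cv2.imread("pics/tmp.png"); cv2.imwrite("pics/dial.png",cv2.resize(im[215:345,330:560],(690,390),interpolation=2))
P=cloud("top",imaging.snapshot("top")[1]); Q=P[235:295,490:550].reshape(-1,3); Q=Q[(Q[:,2]>.066)&(Q[:,2]<.09)]
r=cv2.minAreaRect(Q[:,:2].astype(np.float32)); print("bar",r,cv2.boxPoints(r))
rm=ray("top",509.2,276.3,.042); print("ring",rm, np.rad2deg(np.arctan2(*(rm[:2]-[.5155,-.411])[::-1])))
E
```

```text
[ 0.437 -0.023  0.188]
up 0.5155 -0.4115 r 0.0224 flat -1.8 z 0.0779 panel [-0.    -0.205]
placed 0.5677 -0.2504 r 0.0342 flat -8.1 z 0.1223 panel [ 0.063 -0.048]
placed 0.5601 -0.1245 r 0.034 flat -7.5 z 0.1222 panel [0.064 0.078]
placed 0.4321 -0.2532 r 0.0346 flat -9.3 z 0.1222 panel [-0.073 -0.042]
placed 0.4229 -0.1297 r 0.034 flat -6.5 z 0.1222 panel [-0.073  0.082]
bar ((0.5161353945732117, -0.41155359148979187), (0.012821249663829803, 0.04565949738025665), 43.40769577026367) [[ 0.49578995 -0.39937347]
 [ 0.5271664  -0.4325443 ]
 [ 0.53648084 -0.4237337 ]
 [ 0.50510436 -0.3905629 ]]
ring [ 0.49065783 -0.38659362  0.042     ] 135.5069879537879
```

View pics/dial.png

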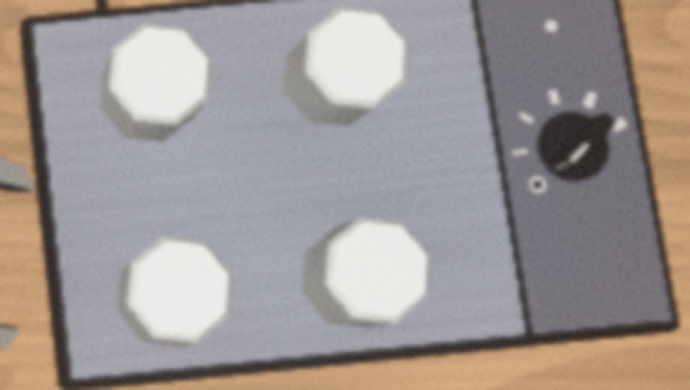

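All four tumblers stand foot-up on the panel, at (158,77), (355,60), (177,290) and (376,271) in the crop. The dial at (573,145) still points at the ring (538,184). Next is the dial.

```bash
python3 - <<'E'
from h import *
s=st(); g=np.array([.516,-.4115,.073])
def D(az): a=np.deg2rad(az); return frame(-UP,[np.cos(a),np.sin(a),0])
for az in (43.4,-136.6):
    p=s["eef_pos"]+[0,0,.06]
    print(az); up=goal(p-s["ee_rot"][:,2]*.019,s["ee_rot"],s)
    a=goal(g+[0,0,.1],D(az),up); r=path(*up,*a,path(s["eef_pos"],s["ee_rot"],*up,s["qpos"])[0]); print(r)
    b=goal(g,D(az),a); r2=path(*a,*b,r[0]); c=goal(g,D(az-80),b); print(path(*b,*c,r2[0]))
E
```

```text
43.4
shift [-0.0567, -0.0001, -0.0564] turn [0.0, 0.0, 0.0] | rows 1.2 tcp [0.435, -0.025, 0.246]
shift [-0.2629, 0.1789, 0.4372] turn [-0.1128, 0.2332, -0.2703] | rows 8.1 tcp [0.516, -0.412, 0.154]
(array([-8.41882665e-01,  4.98637396e-01,  1.33838138e+00,  1.42400257e-11,
        1.30457388e+00, -1.59935556e+00]), True, np.float64(0.5220473998591095))
shift [0.0, 0.0, 0.1333] turn [0.0, 0.0, 0.0] | rows 2.0 tcp [0.516, -0.412, 0.054]
shift [0.0, 0.0, 0.0] turn [0.0, 0.0, 0.4444] | rows 9.3 tcp [0.516, -0.412, 0.054]
(array([-8.41882665e-01,  5.89484622e-01,  1.44692408e+00,  1.92295173e-16,
        1.10518395e+00, -2.03092159e-01]), True, np.float64(0.8851839478658399))
-136.6
shift [-0.0567, -0.0001, -0.0564] turn [0.0, 0.0, 0.0] | rows 1.2 tcp [0.435, -0.025, 0.246]
shift [-0.2629, 0.1789, 0.4372] turn [0.2782, 0.1345, 0.6698] | rows 15.5 tcp [0.516, -0.412, 0.154]
(array([-8.41882665e-01,  4.98637396e-01,  1.33838138e+00,  1.36750362e-14,
        1.30457388e+00,  1.54223709e+00]), True, np.float64(0.5557920840759084))
shift [0.0, 0.0, 0.1333] turn [0.0, 0.0, 0.0] | rows 2.0 tcp [0.516, -0.412, 0.054]
shift [0.0, 0.0, 0.0] turn [0.0, 0.0, 0.4444] | rows 9.3 tcp [0.516, -0.412, 0.054]
(array([-8.41882667e-01,  5.89484621e-01,  1.44692408e+00,  2.58574523e-09,
        1.10518395e+00,  2.93850049e+00]), True, np.float64(0.18149951060145986))
```

Emit:
carry_out(
  targets=[
    [[-0.0567, 0, -0.0564], [0, 0, 0]],
    [[-0.0567, 0, -0.0564], [0, 0, 0]],
    [[-0.0567, 0, -0.0564], [0, 0, 0]],
  ],
  claw=0.6,
)

```text
time: 52.75
eef_pos: [0.4359, -0.0255, 0.2466]
ee_rot: [[0.101, 0.99, -0.1], [0.698, -0.142, -0.701], [-0.708, 0.001, -0.706]]
force: [-0.2, 0.2, 0.2]
grip_width: 0.0599
finger_force: 0.0
```

Emit:
carry_out(
  targets=[
    [[-0.2629, 0.1789, 0.4372], [-0.1128, 0.2332, -0.2703]],
    [[-0.2629, 0.1789, 0.4372], [-0.1128, 0.2332, -0.2703]],
    [[-0.2629, 0.1789, 0.4372], [-0.1128, 0.2332, -0.2703]],
    [[-0.2629, 0.1789, 0.4372], [-0.1128, 0.2332, -0.2703]],
    [[-0.2629, 0.1789, 0.4372], [-0.1128, 0.2332, -0.2703]],
    [[-0.2629, 0.1789, 0.4372], [-0.1128, 0.2332, -0.2703]],
    [[-0.2629, 0.1789, 0.4372], [-0.1128, 0.2332, -0.2703]],
    [[-0.2629, 0.1789, 0.4372], [-0.1128, 0.2332, -0.2703]],
  ],
)

```text
time: 53.55
eef_pos: [0.4949, -0.3118, 0.1732]
ee_rot: [[-0.54, 0.842, 0.019], [0.829, 0.535, -0.162], [-0.147, -0.072, -0.987]]
force: [1.4, 1.1, -0.4]
grip_width: 0.0554
finger_force: 0.0
```

Emit:
carry_out(
  targets=[
    [[0, 0, 0], [0, 0, 0]],
    [[0, 0, 0], [0, 0, 0]],
    [[0, 0, 0], [0, 0, 0]],
  ],
)

```text
time: 53.85
eef_pos: [0.4951, -0.31, 0.1738]
ee_rot: [[-0.537, 0.843, 0.018], [0.83, 0.532, -0.166], [-0.149, -0.074, -0.986]]
force: [-0.0, -0.0, 0.1]
grip_width: 0.0555
finger_force: 0.0
```

```bash
python3 - <<'E'
from h import *
s=st(); g=np.array([.516,-.4115,.073]); print(s["eef_pos"])
a=np.deg2rad(43.4); R=frame(-UP,[np.cos(a),np.sin(a),0])
goal(g,R,s)
P=cloud("wrist",imaging.snapshot("wrist")[1]).reshape(-1,3); Q=P[(P[:,2]>.064)&(P[:,2]<.085)&(np.linalg.norm(P[:,:2]-g[:2],axis=1)<.05)]
print(cv2.minAreaRect(Q[:,:2].astype(np.float32)))
cups()
E
```

```text
[ 0.49506523 -0.30996041  0.17383079]
shift [-0.1036, -0.0367, 0.1805] turn [-0.0282, 0.0453, -0.06] | rows 3.2 tcp [0.516, -0.412, 0.054]
((0.5141403675079346, -0.40963616967201233), (0.012270858511328697, 0.04434433951973915), 44.44464874267578)
placed 0.5676 -0.2503 r 0.0339 flat -9.8 z 0.1223 panel [ 0.063 -0.048]
placed 0.5605 -0.1246 r 0.0341 flat -7.9 z 0.1222 panel [0.065 0.078]
placed 0.4352 -0.2634 r 0.0286 flat 11.2 z 0.1225 panel [-0.07  -0.052]
placed 0.4226 -0.1294 r 0.0345 flat -7.4 z 0.1223 panel [-0.073  0.083]
```

```bash
python3 - <<'E'
from h import *
s=st(); g=np.array([.515,-.4107,.073])
a=np.deg2rad(43.9); R=frame(-UP,[np.cos(a),np.sin(a),0])
goal(g+[0,0,.09],R,s)
E
```

```text
shift [-0.1194, -0.0478, 0.0639] turn [-0.0282, 0.0459, -0.0619] | rows 2.2 tcp [0.515, -0.411, 0.144]
```

Emit:
carry_out(
  targets=[
    [[-0.1194, -0.0478, 0.0639], [-0.0282, 0.0459, -0.0619]],
    [[-0.1194, -0.0478, 0.0639], [-0.0282, 0.0459, -0.0619]],
    [[-0.1194, -0.0478, 0.0639], [-0.0282, 0.0459, -0.0619]],
    [[-0.1194, -0.0478, 0.0639], [-0.0282, 0.0459, -0.0619]],
    [[-0.1194, -0.0478, 0.0639], [-0.0282, 0.0459, -0.0619]],
    [[-0.1194, -0.0478, 0.0639], [-0.0282, 0.0459, -0.0619]],
  ],
)

```text
time: 54.55
eef_pos: [0.5159, -0.4101, 0.1462]
ee_rot: [[-0.694, 0.72, 0.002], [0.72, 0.694, -0.002], [-0.002, 0.0, -1.0]]
force: [-1.2, 0.0, 0.1]
grip_width: 0.0561
finger_force: 0.0
```

```bash
python3 - <<'E'
from h import *
s=st(); g=np.array([.515,-.4107,.074]); print(s["eef_pos"],s["qpos"].round(2))
a=np.deg2rad(43.9); R=frame(-UP,[np.cos(a),np.sin(a),0])
goal(g,R,s)
P=cloud("wrist",imaging.snapshot("wrist")[1]).reshape(-1,3); Q=P[(P[:,2]>.064)&(P[:,2]<.085)&(np.linalg.norm(P[:,:2]-g[:2],axis=1)<.05)]
print(cv2.minAreaRect(Q[:,:2].astype(np.float32)))
E
```

```text
[ 0.51590795 -0.41014432  0.14617805] [-0.84  0.5   1.35  0.    1.28 -1.61]
shift [0.0006, -0.0014, 0.1216] turn [0.0001, 0.0008, 0.0003] | rows 1.8 tcp [0.515, -0.411, 0.055]
((0.5133689045906067, -0.4102756977081299), (0.011893789283931255, 0.04360194131731987), 43.82469940185547)
```

Emit:
carry_out(
  targets=[
    [[0.0006, -0.0014, 0.05], [0, 0, 0]],
    [[0.0006, -0.0014, 0.09], [0, 0, 0]],
    [[0.0006, -0.0014, 0.11], [0, 0, 0]],
    [[0.0006, -0.0014, 0.1216], [0, 0, 0]],
    [[0.0006, -0.0014, 0.1216], [0, 0, 0]],
    [[0.0006, -0.0014, 0.1216], [0, 0, 0]],
  ],
)

```text
time: 55.2
eef_pos: [0.5151, -0.4135, 0.055]
ee_rot: [[-0.693, 0.721, 0.003], [0.721, 0.693, -0.002], [-0.003, 0.0, -1.0]]
force: [0.9, -0.1, 0.0]
grip_width: 0.0557
finger_force: 0.0
```

Emit:
carry_out(
  targets=[
    [[0, 0, 0], [0, 0, 0]],
    [[0, 0, 0], [0, 0, 0]],
    [[0, 0, 0], [0, 0, 0]],
    [[0, 0, 0], [0, 0, 0]],
    [[0, 0, 0], [0, 0, 0]],
    [[0, 0, 0], [0, 0, 0]],
    [[0, 0, 0], [0, 0, 0]],
    [[0, 0, 0], [0, 0, 0]],
  ],
  claw=0,
)

```text
time: 56.0
eef_pos: [0.515, -0.4124, 0.0535]
ee_rot: [[-0.693, 0.721, 0.002], [0.721, 0.693, 0.0], [-0.001, 0.001, -1.0]]
force: [3.0, 1.1, 0.9]
grip_width: 0.0117
finger_force: 30.0
```

Emit:
carry_out(
  targets=[
    [[0, 0, 0], [0, 0, 0.028]],
    [[0, 0, 0], [0, 0, 0.056]],
    [[0, 0, 0], [0, 0, 0.084]],
    [[0, 0, 0], [0, 0, 0.112]],
    [[0, 0, 0], [0, 0, 0.14]],
    [[0, 0, 0], [0, 0, 0.168]],
    [[0, 0, 0], [0, 0, 0.196]],
    [[0, 0, 0], [0, 0, 0.222]],
  ],
)

```text
time: 56.8
eef_pos: [0.5141, -0.4128, 0.0535]
ee_rot: [[-0.064, 0.998, 0.0], [0.998, 0.064, -0.0], [-0.0, 0.0, -1.0]]
force: [0.3, 1.2, 1.2]
grip_width: 0.0116
finger_force: 30.0
```

Emit:
carry_out(
  targets=[
    [[0, 0, 0], [0, 0, 0.028]],
    [[0, 0, 0], [0, 0, 0.056]],
    [[0, 0, 0], [0, 0, 0.084]],
    [[0, 0, 0], [0, 0, 0.112]],
    [[0, 0, 0], [0, 0, 0.14]],
    [[0, 0, 0], [0, 0, 0.168]],
    [[0, 0, 0], [0, 0, 0.196]],
    [[0, 0, 0], [0, 0, 0.222]],
  ],
)

```text
time: 57.6
eef_pos: [0.5131, -0.4125, 0.0535]
ee_rot: [[0.592, 0.806, -0.001], [0.806, -0.592, 0.001], [-0.0, -0.001, -1.0]]
force: [-1.7, 3.3, 2.8]
grip_width: 0.0118
finger_force: 30.0
```

Emit:
carry_out(
  targets=[
    [[0, 0, 0], [0, 0, 0]],
    [[0, 0, 0], [0, 0, 0]],
    [[0, 0, 0], [0, 0, 0]],
    [[0, 0, 0], [0, 0, 0]],
  ],
)

```text
time: 58.0
eef_pos: [0.5132, -0.4125, 0.0535]
ee_rot: [[0.587, 0.81, -0.001], [0.81, -0.587, 0.0], [-0.0, -0.001, -1.0]]
force: [-4.6, 3.6, 4.4]
grip_width: 0.0118
finger_force: 30.0
```

Turned 80°. Next I release, lift and check.

Emit:
carry_out(
  targets=[
    [[0, 0, 0], [0, 0, 0]],
    [[0, 0, 0], [0, 0, 0]],
    [[0, 0, 0], [0, 0, 0]],
    [[0, 0, 0], [0, 0, 0]],
    [[0, 0, 0], [0, 0, 0]],
  ],
  claw=0.5,
)

```text
time: 58.5
eef_pos: [0.5145, -0.4131, 0.0534]
ee_rot: [[0.589, 0.808, 0.001], [0.808, -0.589, -0.001], [0.0, 0.001, -1.0]]
force: [-0.6, 0.3, -0.1]
grip_width: 0.0447
finger_force: 0.0
```

Emit:
carry_out(
  targets=[
    [[0, 0, -0.03], [0, 0, 0]],
    [[0, 0, -0.09], [0, 0, 0]],
    [[0, 0, -0.15], [0, 0, 0]],
    [[0, 0, -0.21], [0, 0, 0]],
    [[0, 0, -0.25], [0, 0, 0]],
    [[0, 0, -0.25], [0, 0, 0]],
    [[0, 0, -0.25], [0, 0, 0]],
  ],
)

```text
time: 59.2
eef_pos: [0.5143, -0.413, 0.2416]
ee_rot: [[0.589, 0.808, 0.002], [0.808, -0.589, -0.002], [-0.0, 0.003, -1.0]]
force: [0.1, 0.7, -1.3]
grip_width: 0.0462
finger_force: 0.0
```

```bash
python3 - <<'E'
from h import *
s=st(); g=np.array([.515,-.411]); print(s["eef_pos"],s["time"])
p,d=imaging.snapshot("wrist"); cv2.imwrite("pics/w5.png",p[:,:,::-1]); P=cloud("wrist",d).reshape(-1,3); Q=P[(P[:,2]>.064)&(P[:,2]<.085)&(np.linalg.norm(P[:,:2]-g,axis=1)<.05)]
print(cv2.minAreaRect(Q[:,:2].astype(np.float32)))
cups()
E
```

```text
[ 0.51434755 -0.41304496  0.24164619] 59.2
((0.5131121873855591, -0.40886399149894714), (0.04387877881526947, 0.011102495715022087), 54.01129150390625)
up 0.5165 -0.411 r 0.0219 flat 8.8 z 0.0772 panel [ 0.001 -0.205]
placed 0.5681 -0.251 r 0.0345 flat -7.4 z 0.1225 panel [ 0.063 -0.049]
placed 0.5602 -0.1246 r 0.0339 flat -7.3 z 0.1223 panel [0.064 0.078]
placed 0.4322 -0.2541 r 0.0342 flat -8.8 z 0.1222 panel [-0.072 -0.042]
placed 0.4231 -0.1297 r 0.0338 flat -7.4 z 0.122 panel [-0.073  0.082]
```

View pics/w5.png

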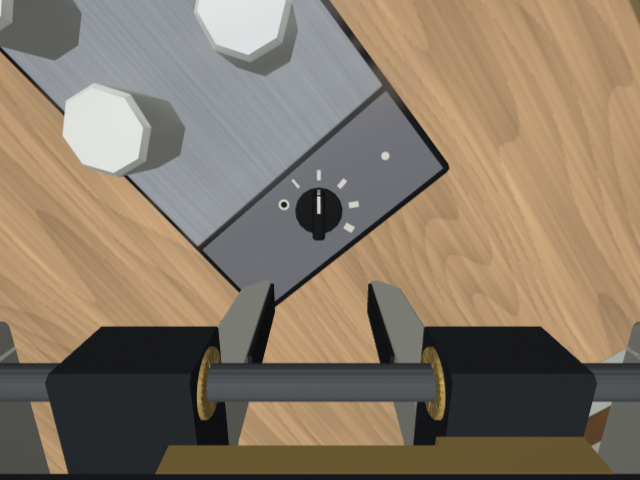

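The pointer at (319,195) is on the second bar mark (319,175), counted from the ring (284,205) with the first bar at (296,184). All four tumblers still stand mouth-down, so I hand the job in.

```bash
python3 -c "
from cell import bot
print(bot.finish_job())"
```

```text
the job is handed in; nothing more can be done
None
```

All four tumblers stand mouth-down on the steel panel, the dial rests at the second bar mark, and the job is handed in; no verdict came back from the hand-in, and I didn't re-measure the bowl and lid afterwards, though nothing touched them that I noticed.

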